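# Tip the bearing balls into the parts pot

## Task

The square-bottomed steel tin under the edge of the low riser shelf holds six bearing balls. Take the tin out from under the shelf, pour all six balls over its sloping spout into the round aluminium pot, then stand the empty tin upright in the middle of the black rubber mat and let go. Leave the pot, the spray bottle, the spanner and the jar where they are.

Things in the scene. Friction and masses are not known exactly. Their poses are not given: they have to be found in the camera images.
- riser: low wooden riser shelf, fixed, open at front and back: board 110 mm deep (x) by 300 mm wide (y), underside 165 and top 181 mm above the bench, on two end legs (16 mm thick, at y = +-138 mm, x 10 to 100 mm); boxes up to 40 mm high on top. Origin on the bench below the middle of the board's front edge; x points away from the robot, so the board covers x = 0 to 110 mm
- tin: open steel pouring tin, 220 g empty (varies), walls 3 mm. Origin at the centre of its underside, z up, x to the spout. Floor 64 mm (x -32 to 32) by 58 mm (y). Flat parallel side walls at y = +-29 mm, 70 mm high; upright back wall at x = -32 mm; front wall slopes out 30 degrees from (x 32, z 0) to the lip (x 72, z 70). It starts about half under the riser's front edge, spout away from the robot
- tin_lip (a point): middle of the tin's pouring lip, 72.4 mm ahead of its origin and 70 mm up; axes as the tin's. The balls run out over the lip when the tin is tipped spout down by about 75 to 90 degrees; they stay in within 20 degrees of upright
- tin_grip (a point): point midway between the tin's flat side walls (58 mm apart outside), 5 mm behind its origin and 55 mm up (15 mm below the rim), a good place to grip, axes as the tin's. The riser's board is above it: a gripper cannot come straight down and must lean back towards the robot; leaning 35 to 50 degrees also makes the pouring easier
- ball0_center (a point): centre of steel ball 0, diameter 18 mm, 24 g; all 6 start in one layer on the tin's floor and roll freely
- ball1_center (a point): centre of steel ball 1, diameter 18 mm, 24 g; all 6 start in one layer on the tin's floor and roll freely
- ball2_center (a point): centre of steel ball 2, diameter 18 mm, 24 g; all 6 start in one layer on the tin's floor and roll freely
- ball3_center (a point): centre of steel ball 3, diameter 18 mm, 24 g; all 6 start in one layer on the tin's floor and roll freely
- ball4_center (a point): centre of steel ball 4, diameter 18 mm, 24 g; all 6 start in one layer on the tin's floor and roll freely
- ball5_center (a point): centre of steel ball 5, diameter 18 mm, 24 g; all 6 start in one layer on the tin's floor and roll freely
- pot: round open aluminium pot, loose, 600 g (varies), outer diameter 120 mm, inner diameter 112 mm, 66 mm high, floor 6 mm thick. Origin at the centre of its underside
- pot_rim (a point): centre of the pot's mouth, 66 mm above its underside
- mat: black square rubber mat fixed on the bench, 160 by 160 mm, 4 mm thick. Origin at the centre of its underside, so its top is 4 mm above the origin
- spray: bystander: grey spray bottle with white cap, diameter 54 mm, 160 mm high, origin at the centre of its underside
- spanner: bystander: steel spanner lying flat on the bench, 180 mm long along its x, origin at its middle, up to 25 mm high, in front of the riser
- jar: bystander: amber jar with dark lid, diameter 64 mm, 80 mm high, origin at the centre of its underside
Mind the look-alikes: they are no part of the job. Leave any brown look-alike of the tin alone.

How it is judged:
By the outcome, as a careful person would: the job done as asked, in the order asked, and still so for the second after the job is handed in, with the robot touching nothing.
It also fails if it takes over 64 s, if anything falls off the work surface, if the arm or the gripper's body presses on something with over 40 N, if the wrist force passes 120 N, or if a joint passes its speed limit or range.

## Robot

A 6-joint arm with a two-finger parallel gripper is mounted at the origin on the work surface. World frame = base frame: x ahead of the robot, y to its left, z up, the work surface at z = 0. Lengths are in m, angles in degrees, forces in N, time in s.
With the tool pointing down it reaches from about 0.4 to 0.825 m from the base axis. Payload 7 kg.
Tool frame: the origin (TCP) lies on the centre line of the jaws, within the pads' length; the fingertips stand 19 mm ahead of it and the grasp point (between the pads) is the TCP; z points along the fingers, y is the line along which they close (so a half turn about z gives the same grasp; the last joint's range is limited). The gripper opens to 88 mm and grips with 3 to 60 N. Pads are 19 mm wide; open, the fingers measure 130 mm over their backs; the gripper's body (78 mm by 193 mm) begins 47 mm behind the grasp point.
Start: joints at [87.267, 20.546, 0.682, 0, -70.136, -16.507], TCP at [0.222, 0.637, 0.246] pointing down, gripper open.
Joint ranges: [-176.03, 176.03], [-82.01, 121.73], [-58.28, 71.71], [-173.87, 95.51], [-174.79, -0.11], [-173.66, 173.66]. Speed limits (degrees/s): [136.94, 136.94, 172.46, 180, 180, 180].

## Interface

Orientations are given as [roll, pitch, yaw] about the fixed x, y, z axes, in that order (R = Rz(yaw) Ry(pitch) Rx(roll)).
In Python, from plant import get_state, capture, close_job gives the robot as it stands.
- The arm moves only by the tool apply_moves, never from a script. Its argument "targets" is a list of rows, each a list of 7 numbers: the opening, from 0 (shut) to 1 (fully open), then the shift along the tool's x, y, z normalised to -1 to 1, where 1 is 1000 mm, then the turn, a rotation vector about the tool's x, y, z normalised to -1 to 1, where 1 is 90 degrees. In form: [[claw, tx, ty, tz, ax, ay, az], ...]. A call has 1 to 20 rows; each row shifts and turns the commanded pose from where the row before left it, along the tool's axes as they then stand; what a row does not reach is not made up. A row lasts 1/12 s, in which the tool goes at most 41.7 mm and 7.16 degrees, less where a joint would pass 70% of its speed; a pose out of reach is approached as far as the arm can. A call with a number of a shift or a turn outside -1 to 1 is refused whole. A call with a gripper value outside its range is refused whole. The fingers move at their own pace and stop on an object; "newtons" is the grip in N (left out, the last holds). Time passes only in rows, so rows that do not move let the fingers close. It gives the time, the measured TCP pose, the force, the opening and the grip force at its end, in the units of the state.
- get_state(): the state, without advancing time (a new reading comes with each control period).
- capture(name): name is "scene" or "top"; returns a dict with "frame" (400x640x3 uint8, red, green, blue), "range_z" (400x640 float32, m along the optical axis (not along the pixel's ray), 0 where there is no reading), "camera_matrix" (3x3 intrinsics, pixels), "T" (4x4, takes a point from camera to world coordinates). Camera axes: x right, y down, z forward; pixel columns grow to the right and rows downward; lengths in m; the calibration is good to about 2 mm. A picture is of the moment at which its call begins.
- close_job(): hands the job in; it is judged then, once.
The state is a dict: "time_s": time; "joints": joint angles; "qd": joint speeds; "joint_torque": joint torques, N m; "tcp_pos": TCP position; "eef_rot": TCP orientation; "contact_force": force on the tool from outside, world axes, zero at the start; "moment": the same for the moment, N m; "gripper_width": finger opening in m; "gripper_force": force on a finger pad.
Only numpy, scipy, OpenCV 4.12 (cv2) and the standard library are available. Lean on these libraries where they do the work, as an engineer would, in place of code of your own. Each camera call takes 0.05 s, during which the arm holds its last target. There are 200 camera calls.

## Working session

There is one attempt and no reset: what is moved stays moved. The work goes in short steps, Python scripts to look and compute and a tool call to move; the robot and the scene stay as the last step left them, time stands still between calls to the robot, and variables do not carry over. Pictures are saved under pics/ and viewed, at most 10 in all, crops included, and the job is handed in when it is done.

Besides the shell and the picture viewer there is one more tool, called after "Emit:" in YAML: its name, and indented under it one key for each argument. apply_moves: Moves the arm, as the interface text tells. Scaled input: -1 to 1 covers 1000 mm each way for a shift and 90 degrees each way for a turn. Its arguments: {"type":"object","properties":{"targets":{"type":"array","items":{"type":"array","items":{"type":"number"}}},"newtons":{"type":"number"}},"required":["targets"]}

```bash
ls; mkdir -p pics
cat > h.py <<'E'
import numpy as np,cv2
from plant import *
from scipy.spatial.transform import Rotation as R
def cloud(c):
    K=c["camera_matrix"];z=c["range_z"];v,u=np.indices(z.shape)
    P=np.stack([(u-K[0,2])/K[0,0]*z,(v-K[1,2])/K[1,1]*z,z],-1)
    W=P@c["T"][:3,:3].T+c["T"][:3,3];W[z==0]=np.nan;return W
E
python3 - <<'E'
from h import *
print(get_state())
for n in("scene","top"):
    c=capture(n);np.savez(f"/tmp/{n}.npz",**c);cv2.imwrite(f"pics/{n}0.png",c["frame"][...,::-1]);print(n,c["T"].round(3).tolist(),c["camera_matrix"].tolist())
E
```

```text
pics
{'time_s': 0.0, 'joints': array([ 8.72688746e+01,  2.05899210e+01,  6.33574638e-01, -2.15162145e-02,
       -7.01366698e+01, -1.65071839e+01]), 'qd': array([-0.06895566, -0.01801563, -0.01918469,  0.08017637, -0.00745095,
       -0.03680801]), 'joint_torque': array([-3.15200650e-04, -5.82704079e+01,  2.93067098e+01,  6.99781626e+00,
        6.93427603e-03, -1.61124613e-04]), 'tcp_pos': array([0.22227125, 0.63685595, 0.24463386]), 'eef_rot': array([ 1.79905070e+02, -7.03888968e-03, -1.92456307e+01]), 'contact_force': array([-0.4174232 ,  0.61404237,  0.38542314]), 'moment': array([-0.00821904, -0.03075989,  0.00759228]), 'gripper_force': 0.0, 'gripper_width': 0.08729927529390416}
scene [[0.232, 0.67, -0.705, 1.39], [0.973, -0.161, 0.167, -0.194], [-0.002, -0.725, -0.689, 0.829], [0.0, 0.0, 0.0, 1.0]] [[452.09362175812174, 0.0, 310.92812051755254], [0.0, 452.09362175812174, 198.91644208819443], [0.0, 0.0, 1.0]]
top [[0.101, -0.974, 0.201, 0.378], [-0.995, -0.099, 0.019, -0.013], [0.002, -0.202, -0.979, 1.222], [0.0, 0.0, 0.0, 1.0]] [[492.7865762942234, 0.0, 323.2267510339841], [0.0, 492.7865762942234, 201.82594236785025], [0.0, 0.0, 1.0]]
```

View pics/scene0.png

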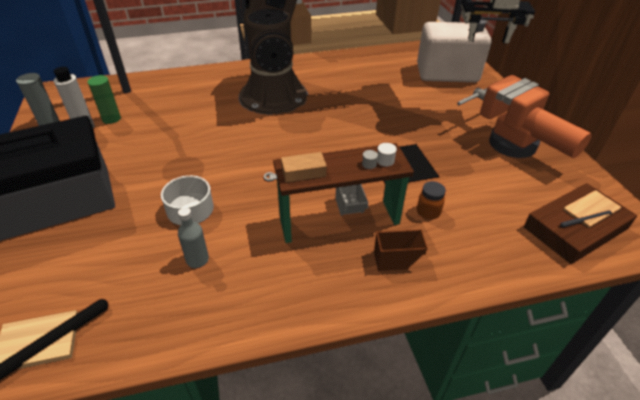

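View pics/top0.png

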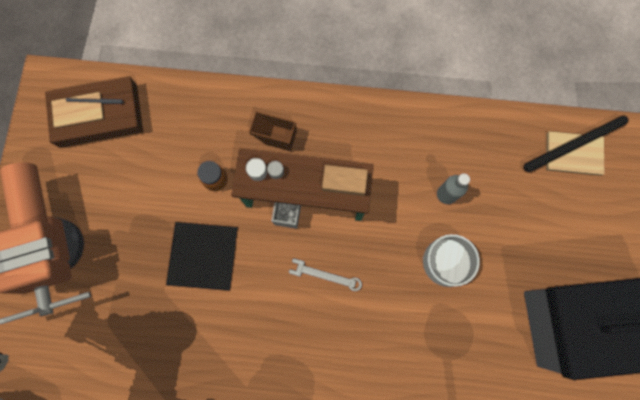

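The top picture shows the following:
- the riser, with corners at about (235,150) to (372,212)
- the steel tin, half out from under its front edge, at (286,213)
- a brown look-alike behind the riser at (273,130), which I leave alone
- the pot at (453,260), mat at (203,256), spanner at (326,275), spray bottle at (453,188) and jar at (211,175)

The tin at (286,213) fits the description: grey steel with balls visible, under the front edge. I'll confirm it in a crop while measuring.

```bash
cat > m.py <<'E'
from h import *
t=dict(np.load("/tmp/top.npz"));s=dict(np.load("/tmp/scene.npz"))
W=cloud(t);S=cloud(s)
def rect(P,n):
    r=cv2.minAreaRect(P[:,:2].astype(np.float32)*1000);print(n,np.round(r[0],1),np.round(r[1],1),round(r[2],1),len(P),"z",P[:,2].min().round(4),np.median(P[:,2]).round(4),P[:,2].max().round(4))
def sel(W,u0,u1,v0,v1,z0,z1,m=None):
    k=np.zeros(W.shape[:2],bool);k[v0:v1,u0:u1]=1;k&=(W[...,2]>z0)&(W[...,2]<z1)
    if m is not None:k&=m
    return W[k]
g=t["frame"].max(-1)
rect(sel(W,225,385,140,225,.17,.235),"riser")
rect(sel(W,155,250,215,295,-.01,.02,g<45),"mat")
P=sel(W,415,490,230,290,.055,.08);rect(P,"pot");(c,r)=cv2.minEnclosingCircle(P[:,:2].astype(np.float32));print(c,r)
print("potfloor",np.nanmedian(W[255:265,448:458,2]))
rect(sel(W,265,305,202,232,.03,.09),"tin top>30mm");rect(sel(W,265,305,202,232,.06,.09),"tin rim top")
rect(sel(S,325,375,180,215,.03,.085),"tin scene")
rect(sel(S,325,375,180,215,.06,.085),"tin rim scene")
rect(sel(W,195,228,155,192,.07,.09),"jar");rect(sel(W,435,475,165,205,.04,.2),"spray")
rect(sel(W,285,365,255,295,.006,.04),"spanner")
a=cv2.resize(t["frame"][195:235,255:320],None,fx=8,fy=8,interpolation=2);b=cv2.resize(s["frame"][175:220,320:385],None,fx=8,fy=8,interpolation=2)
cv2.imwrite("pics/crop.png",np.vstack([a,b])[:600,:,::-1] if 0 else cv2.resize(np.vstack([a,b]),None,fx=.85,fy=.85)[...,::-1])
E
python3 m.py
```

```text
riser [637.8  56.3] [300.3 111.2] 88.7 6806 z 0.1703 0.1817 0.222
mat [464.  294.6] [150.7 153.3] 1.2 3628 z -0.0044 0.0038 0.0121
pot [ 509.6 -307.1] [119.3 117.8] 55.9 375 z 0.0551 0.065 0.0707
(0.5097368955612183, -0.307309091091156) 0.060384538024663925
potfloor 0.006131874483636057
tin top>30mm [583.3  96.2] [58.3 54.6] 87.0 195 z 0.03 0.0625 0.0739
tin rim top [579.4  96.4] [58.2 46.3] 86.5 106 z 0.0604 0.0687 0.0739
tin scene [605.6  93.5] [ 59.4 108.1] 87.3 450 z 0.03 0.0535 0.0782
tin rim scene [618.4  93.1] [59.2 82.3] 87.6 171 z 0.06 0.0697 0.0782
jar [659.3 289.6] [55.7 55. ] 78.8 439 z 0.07 0.0795 0.087
spray [ 677.4 -295.6] [52.2 45.2] 45.1 598 z 0.0401 0.108 0.1645
spanner [449.4 -10.6] [ 75.6 194. ] 4.9 382 z 0.006 0.0081 0.0147
```

View pics/crop.png

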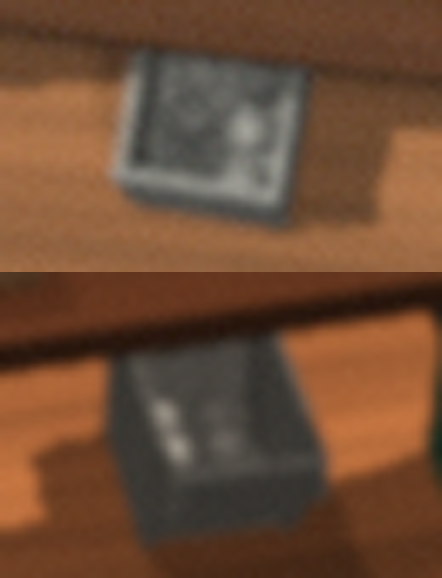

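The crop confirms it: grey open tin with shiny balls inside, spout away from the robot. 

My estimates, which match the given sizes:
- **Tin:** origin about (0.5875, 0.095), yaw about -2.8°
- **Pot:** (0.5097, -0.3073)
- **Mat:** (0.464, 0.2946)

Next I work out the approach.

```bash
cat >> h.py <<'E'
def Rt(yaw,tilt): return R.from_euler("z",yaw,degrees=True)*R.from_euler("y",-tilt,degrees=True)*R.from_euler("x",180,degrees=True)
def tcp():
    s=get_state();return np.array(s["tcp_pos"]),R.from_euler("xyz",s["eef_rot"],degrees=True)
def delta(p,yaw,tilt):
    q,r=tcp();d=r.inv().apply(np.array(p)-q);a=(r.inv()*Rt(yaw,tilt)).as_rotvec(degrees=True)
    print("shift mm",(d*1000).round(1),"rot deg",a.round(2),"state",q.round(4),r.as_euler("xyz",degrees=True).round(2),"J",np.round(get_state()["joints"],1))
E
python3 - <<'E'
from h import *
delta([.4975,.1,.2],-2.8,45)
q,r=tcp();print(Rt(-2.8,0).inv().apply(np.array([.4975,.1,.2])-q), ((r.inv()*Rt(-2.8,0)).as_rotvec(degrees=True)).round(2),(Rt(-2.8,0).inv()*Rt(-2.8,45)).as_rotvec(degrees=True))
E
```

```text
shift mm [436.8 416.1  45.4] rot deg [  6.54  44.69 -15.56] state [0.2223 0.6369 0.2447] [ 1.7992e+02 -1.0000e-02 -1.9250e+01] J [ 87.3  20.6   0.6  -0.  -70.1 -16.5]
[0.30106529 0.52282484 0.04474154] [ 8.000e-02  1.000e-02 -1.645e+01] [2.03987290e-16 4.50000000e+01 5.61127736e-15]
```

Emit:
apply_moves:
  targets:
    - [1, 0.0243, 0.0231, 0.0025, 0, 0, 0]
    - [1, 0.0243, 0.0231, 0.0025, 0, 0, 0]
    - [1, 0.0243, 0.0231, 0.0025, 0, 0, 0]
    - [1, 0.0243, 0.0231, 0.0025, 0, 0, 0]
    - [1, 0.0243, 0.0231, 0.0025, 0, 0, 0]
    - [1, 0.0243, 0.0231, 0.0025, 0, 0, 0]
    - [1, 0.0243, 0.0231, 0.0025, 0, 0, 0]
    - [1, 0.0243, 0.0231, 0.0025, 0, 0, 0]
    - [1, 0.0243, 0.0231, 0.0025, 0, 0, 0]
    - [1, 0.0243, 0.0231, 0.0025, 0, 0, 0]
    - [1, 0.0243, 0.0231, 0.0025, 0, 0, 0]
    - [1, 0.0243, 0.0231, 0.0025, 0, 0, 0]
    - [1, 0.0243, 0.0231, 0.0025, 0, 0, 0]
    - [1, 0.0243, 0.0231, 0.0025, 0, 0, 0]
    - [1, 0.0243, 0.0231, 0.0025, 0, 0, 0]
    - [1, 0.0243, 0.0231, 0.0025, 0, 0, 0]
    - [1, 0.0243, 0.0231, 0.0025, 0, 0, 0]
    - [1, 0.0243, 0.0231, 0.0025, 0, 0, 0]

```text
time_s: 1.6
tcp_pos: [0.4987, 0.0989, 0.2004]
eef_rot: [180.0, 0.0, -19.2]
contact_force: [-0.0, 0.5, 0.1]
gripper_width: 0.0877
gripper_force: 0.0
```

Emit:
apply_moves:
  targets:
    - [1, 0, 0, 0, 0.0073, 0.062, -0.0216]
    - [1, 0, 0, 0, 0.0073, 0.062, -0.0216]
    - [1, 0, 0, 0, 0.0073, 0.062, -0.0216]
    - [1, 0, 0, 0, 0.0073, 0.062, -0.0216]
    - [1, 0, 0, 0, 0.0073, 0.062, -0.0216]
    - [1, 0, 0, 0, 0.0073, 0.062, -0.0216]
    - [1, 0, 0, 0, 0.0073, 0.062, -0.0216]
    - [1, 0, 0, 0, 0.0073, 0.062, -0.0216]
    - [1, 0, 0, 0, 0, 0, 0]

```text
time_s: 2.35
tcp_pos: [0.5385, 0.1139, 0.2688]
eef_rot: [177.8, -37.2, -3.9]
contact_force: [-0.1, -1.0, 0.8]
gripper_width: 0.0873
gripper_force: 0.0
```

Run:
```python
from h import *
delta([.4975,.1,.14],-2.8,45);delta([.5825,.0952,.055],-2.8,45);print(get_state()["time_s"])
```

```text
shift mm [-109.6   13.6   79.1] rot deg [ 2.95  7.85 -0.69] state [0.5385 0.1139 0.2688] [177.78 -37.17  -3.91] J [ 36.5  -8.6 -58.1  66.2 -27.4  -8.3]
shift mm [-93.2   8.  198.1] rot deg [ 2.95  7.85 -0.69] state [0.5385 0.1139 0.2688] [177.78 -37.17  -3.91] J [ 36.5  -8.6 -58.1  66.2 -27.4  -8.3]
2.35
```

The 45° lean stopped short: joint 3 is at its limit there. I'll fit a small kinematic model to the measured states so I can plan within reach.

```bash
cat > k.py <<'E'
from h import *
from scipy.optimize import least_squares
D=[([87.267,20.546,.682,0,-70.136,-16.507],[.222,.637,.246],[180,0,-19.24])]
s=get_state();D.append((s["joints"],s["tcp_pos"],s["eef_rot"]))
def rot(ax,a): return R.from_euler(ax,a,degrees=True)
# upper arm up at 0, forearm along +x at 0; j2 + = forward (about +y), j3 + = up (about -y), j4 about x, j5 about y, j6 about x
def fk(q,p,s4=1,s6=1):
    d1,a1,L2,a3,L3,t=p
    A=rot("z",q[0]);P=A.apply([a1,0,d1]);A=A*rot("y",q[1]);P=P+A.apply([0,0,L2]);A=A*rot("y",-q[2]);P=P+A.apply([L3,0,a3])
    A=A*rot("x",s4*q[3])*rot("y",-q[4])*rot("x",s6*q[5]);P=P+A.apply([t,0,0]);return P,A
if __name__=="__main__":
  for s4 in(1,-1):
    for s6 in(1,-1):
      # constant tool rotation from first datum
      Z=[fk(d[0],[0]*6,s4,s6)[1].inv()*R.from_euler("xyz",d[2],degrees=True) for d in D]
      print(s4,s6,(Z[0].inv()*Z[1]).magnitude()*57.3,Z[0].as_matrix().round(3).tolist())
      f=lambda p:np.r_[np.concatenate([fk(d[0],p,s4,s6)[0]-d[1] for d in D]),.01*(p-[.33,.04,.445,.04,.44,.35])]
      o=least_squares(f,[.33,.04,.445,.04,.44,.35]);print(o.x.round(4),np.abs(o.fun[:6]).max().round(4))
E
python3 k.py
```

```text
1 1 147.15063593929594 [[-0.0, -0.0, 1.0], [-0.839, 0.545, -0.0], [-0.545, -0.839, -0.0]]
[-0.033   0.9797 -0.1913 -0.1686 -0.2216 -0.5417] 0.1912
1 -1 132.41218208619625 [[-0.0, -0.0, 1.0], [-1.0, 0.0, -0.0], [0.0, -1.0, -0.0]]
[-0.033   0.9797 -0.1913 -0.1686 -0.2216 -0.5417] 0.1912
-1 1 16.488070461339166 [[-0.0, -0.0, 1.0], [-0.839, 0.545, -0.0], [-0.545, -0.839, -0.0]]
[ 0.3847  0.1764  0.5675 -0.0272  0.2983  0.543 ] 0.1912
-1 -1 3.180788965551073e-14 [[-0.0, -0.0, 1.0], [-1.0, 0.0, -0.0], [0.0, -1.0, -0.0]]
[ 0.3847  0.1764  0.5675 -0.0272  0.2983  0.543 ] 0.1912
```

```bash
python3 - <<'E'
import re
s=open("k.py").read()
s=s.replace('"top"','').replace("d1,a1,L2,a3,L3,t=p","d1,a1,L2,a3,L3,t,e,c=p").replace("A.apply([a1,0,d1])","A.apply([a1,e,d1])").replace("s4=1,s6=1","s4=-1,s6=-1").replace("A.apply([t,0,0])","A.apply([t,0,0])-R.from_euler('z',0).apply((A*rot('x',-s6*q[5])).apply([0,0,c]))*-1")
s=s.replace("for s4 in(1,-1)","for s4 in(-1,)").replace("for s6 in(1,-1)","for s6 in(-1,)").replace("[0]*6","[0]*8").replace(".04,.44,.35]",".04,.44,.35,-.19,0]")
s=s.replace("D=[","import json,os\nD=[").replace("s=get_state();D.append((s[\"joints\"],s[\"tcp_pos\"],s[\"eef_rot\"]))",
"s=get_state();L=json.load(open('d.json')) if os.path.exists('d.json') else []\nL.append([list(s[k]) for k in('joints','tcp_pos','eef_rot')]);json.dump(L,open('d.json','w'));D+=L")
s=s.replace("o.fun[:6]","o.fun[:3*len(D)]").replace(".01*(p",".002*(p")
open("k.py","w").write(s)
E
python3 k.py
```

```text
-1 -1 3.180788965551073e-14 [[-0.0, -0.0, 1.0], [-1.0, 0.0, -0.0], [0.0, -1.0, -0.0]]
[ 0.355   0.1585  0.4232 -0.0025  0.1648  0.4469 -0.1914  0.1857] 0.0
```

Emit:
apply_moves:
  targets:
    - [1, 0, 0, -0.02, 0, -0.05, 0]
    - [1, 0, 0, -0.02, 0, -0.05, 0]
    - [1, 0, 0, -0.02, 0, -0.05, 0]
    - [1, 0, 0, -0.02, 0, -0.05, 0]

```text
time_s: 2.68
tcp_pos: [0.5094, 0.1124, 0.3232]
eef_rot: [177.7, -23.3, -5.1]
contact_force: [3.1, -1.8, 1.7]
gripper_width: 0.0876
gripper_force: 0.0
```

```bash
python3 k.py
```

```text
-1 -1 3.180788965551073e-14 [[-0.0, -0.0, 1.0], [-1.0, 0.0, -0.0], [0.0, -1.0, -0.0]]
[-0.0361  0.1108  0.6327  0.1769  0.0691  0.4529 -0.1913  0.1889] 0.0004
```

Emit:
apply_moves:
  targets:
    - [1, 0.02, -0.02, 0.03, 0, -0.06, 0]
    - [1, 0.02, -0.02, 0.03, 0, -0.06, 0]
    - [1, 0.02, -0.02, 0.03, 0, -0.06, 0]
    - [1, 0.02, -0.02, 0.02, 0, -0.06, 0]

```text
time_s: 3.02
tcp_pos: [0.6284, 0.1783, 0.2368]
eef_rot: [178.1, -1.9, -6.1]
contact_force: [0.7, 1.9, 0.6]
gripper_width: 0.0874
gripper_force: 0.0
```

```bash
python3 k.py; cat d.json
```

```text
-1 -1 3.180788965551073e-14 [[-0.0, -0.0, 1.0], [-1.0, 0.0, -0.0], [0.0, -1.0, -0.0]]
[-0.0093  0.1036  0.6234  0.1694  0.0681  0.4689 -0.19    0.1963] 0.0068
[[[36.45615906169366, -8.569301825225052, -58.130774036913216, 66.20121456943114, -27.360995951607322, -8.263571991718544], [0.538489821259969, 0.11388155857076986, 0.2687791580730368], [177.7831456113575, -37.16990660929479, -3.9134018680210287]], [[46.77740283071035, -9.075068861167896, -36.324947967723794, 25.02558729011421, -52.45936731313921, 23.992270361412647], [0.5094189380934219, 0.112418812485972, 0.32322667838441765], [177.74301703477866, -23.29982207036356, -5.149309031939652]], [[34.437422397651794, 18.23486367990576, -5.1028140502783135, 2.916691935960063, -66.47893741258292, 48.281419175387626], [0.6283989062139185, 0.17831008224024142, 0.23684736886559743], [178.1044469737904, -1.898338124514405, -6.0898082997478085]]]
```

Emit:
apply_moves:
  targets:
    - [1, 0, 0, 0, 0, 0, 0]
    - [1, 0, 0, 0, 0, 0, 0]
    - [1, 0, 0, 0, 0, 0, 0]

```text
time_s: 3.27
tcp_pos: [0.6276, 0.1762, 0.236]
eef_rot: [177.8, -2.0, -6.2]
contact_force: [-0.6, -0.6, 1.1]
gripper_width: 0.0875
gripper_force: 0.0
```

```bash
sed -i 's/t,e,c=p/t,e,c,e5=p/; s/\[0\]\*8/[0]*9/; s/-.19,0\]/-.1,0,-.1]/g' k.py
sed -i 's/apply(\[0,0,c\])/apply([0,e5,c])/' k.py
python3 k.py
python3 - <<'E'
from k import *
print([round(((fk(d[0],[0]*9)[1].inv()*R.from_euler("xyz",d[2],degrees=True)).inv()*(fk(D[0][0],[0]*9)[1].inv()*R.from_euler("xyz",D[0][2],degrees=True))).magnitude()*57.3,3) for d in D])
print(L[-1])
E
```

```text
-1 -1 3.180788965551073e-14 [[-0.0, -0.0, 1.0], [-1.0, 0.0, -0.0], [0.0, -1.0, -0.0]]
[ 1.987e-01 -2.000e-04  6.016e-01  9.000e-04  4.624e-01  3.600e-01
 -7.000e-04  9.000e-04 -1.909e-01] 0.0003
[0.0, 0.0, 0.0, 0.0, 0.0, 0.0]
[[np.float64(34.52002724498643), np.float64(18.157146427411405), np.float64(-5.509970597324692), np.float64(3.312594439425506), np.float64(-66.29158098618483), np.float64(47.931616385519526)], [np.float64(0.6276465684170098), np.float64(0.1762392622701432), np.float64(0.23595713129305945)], [np.float64(177.7510445579894), np.float64(-2.036605465768479), np.float64(-6.177223513626054)]]
```

The model now fits to 0.3 mm: d1 0.199, L2 0.602, L3 0.462, tool 0.36, lateral wrist offset 0.191. I use it to search for arm configurations that cover the grasp, pull-out, pour and placing.

```bash
cat > ik.py <<'E'
from k import fk
from h import *
from scipy.optimize import least_squares
P=[.1987,0,.6016,0,.4624,.36,0,0,-.191]
LO=np.array([-176,-82,-58.2,-173.8,-174.7,-.2*0-174])*0+np.array([-175.5,-81.5,-57.8,-173.3,-174.3,-173]);HI=np.array([175.5,121.2,71.2,95,-.6,173])
TR=R.from_matrix([[0,0,1],[-1,0,0],[0,-1,0]])
def F(q):
    p,A=fk(q,P);return p,A*TR
def res(q,p,r):
    a,A=F(q);return np.r_[(a-p)*10,(A.inv()*r).as_rotvec()*2]
def ik(p,r,q0):
    o=least_squares(res,np.clip(q0,LO+.01,HI-.01),bounds=(LO,HI),args=(np.array(p),r),x_scale=50,max_nfev=80)
    return o.x if o.cost<1e-8 else None
def sols(p,r,n=40,seed=0):
    g=np.random.default_rng(seed);S=[]
    for _ in range(n):
        q=ik(p,r,g.uniform(LO,HI)*.95)
        if q is not None and not any(np.abs(q-s).max()<1 for s in S):S.append(q)
    return S
Z=R.from_euler("z",180,degrees=True)
E
python3 - <<'E'
from ik import *
print("fk check",F(get_state()["joints"])[0],get_state()["tcp_pos"])
for lam in(35,42,50):
  for fl in(0,1):
    r=Rt(-2.8,lam)*(Z if fl else R.identity())
    B=np.array([.5825,.0952,.055]);z=r.apply([0,0,1])
    for n,p in(("grasp",B),("pre",B-.1*z),("pulled",[.455,.1,.1]),("pulled2",[.48,.1,.1])):
      print(lam,fl,n,[s.round(0).astype(int).tolist() for s in sols(p,r)])
E
```

```text
fk check [0.62630293 0.17622287 0.23533884] [0.62764657 0.17623926 0.23595713]
35 0 grasp []
35 0 pre []
35 0 pulled []
35 0 pulled2 []
35 1 grasp []
35 1 pre []
35 1 pulled []
35 1 pulled2 []
42 0 grasp [[-12, 18, -48, -159, -18, -103]]
42 0 pre []
42 0 pulled []
42 0 pulled2 []
42 1 grasp [[-12, 18, -48, -159, -18, 77]]
42 1 pre []
42 1 pulled []
42 1 pulled2 []
50 0 grasp [[-15, 24, -57, -166, -41, -93]]
50 0 pre [[-16, 5, -57, -154, -23, -106]]
50 0 pulled []
50 0 pulled2 []
50 1 grasp [[-15, 24, -57, -166, -41, 87]]
50 1 pre [[-16, 5, -57, -154, -23, 74]]
50 1 pulled []
50 1 pulled2 []
```

```bash
cat > scan.py <<'E'
from ik import *
import sys,time
from multiprocessing import Pool
def job(lam):
    out=[];r=Rt(-2.8,lam);B=np.array([.5825,.0952,.055]);z=r.apply([0,0,1])
    for s in sols(B,r,70):
        row=[lam,s.round(0).astype(int).tolist()]
        for name,end in(("pull",[.455,.1,.10]),("pulllow",[.455,.1,.065]),("back",B-.1*z)):
            q=s
            for a in np.linspace(0,1,14)[1:]:
                n=ik(B+a*(np.array(end)-B),r,q)
                if n is None or np.abs(n-q).max()>40:break
                q=n
            else:a=9
            row+=[name,round(a,2),q.round(0).astype(int).tolist()]
        out.append(row)
    return out or [[lam,"none"]]
if __name__=="__main__":
    t=time.time()
    with Pool() as p:
        for o in p.imap(job,[20,25,30,35,40,45,50,55,60]):
            for r in o:print(r)
    print(time.time()-t)
E
python3 scan.py
```

```text
[20, 'none']
[25, 'none']
[30, 'none']
[35, 'none']
[40, [-11, 17, -44, -153, -11, -111], 'pull', np.float64(0.31), [-9, 13, -43, -146, -7, -119], 'pulllow', 9, [-14, 6, -56, -148, -14, -113], 'back', np.float64(0.15), [-9, 15, -42, -147, -8, -117]]
[45, [-14, 19, -52, -163, -27, -98], 'pull', 9, [-13, 0, -56, -145, -13, -117], 'pulllow', np.float64(0.46), [-16, 17, -58, -161, -30, -97], 'back', np.float64(0.92), [-5, 4, -43, -135, -3, -133]]
[50, [-15, 24, -57, -166, -41, -93], 'pull', np.float64(0.08), [-15, 24, -57, -166, -41, -93], 'pulllow', np.float64(0.08), [-15, 24, -57, -166, -41, -93], 'back', np.float64(0.15), [-15, 22, -58, -165, -40, -93]]
[55, 'none']
[60, 'none']
17.856396436691284
```

```bash
cat > pour.py <<'E'
from ik import *
from multiprocessing import Pool
POT=np.array([.5097,-.3073,0])
def pourpose(phi,th,lam,lipz=None,back=.028):
    u=np.array([np.cos(np.radians(phi)),np.sin(np.radians(phi)),0])
    lz=.15-.068*min(th/85,1) if lipz is None else lipz
    T=R.from_euler("z",phi,degrees=True)*R.from_euler("y",th,degrees=True)
    return POT-back*u+[0,0,lz]+T.apply([-.0774,0,-.015]),T*R.from_euler("y",-lam,degrees=True)*R.from_euler("x",180,degrees=True)
def job(a):
    phi,lam=a;out=[];p,r=pourpose(phi,0,lam)
    for s in sols(p,r,45):
        q=s
        for th in range(6,91,6):
            n=ik(*pourpose(phi,th,lam),q)
            if n is None or np.abs(n-q).max()>45:break
            q=n
        else:th=99
        out.append([phi,lam,s.round(0).astype(int).tolist(),th,q.round(0).astype(int).tolist()])
    return out
if __name__=="__main__":
    with Pool() as p:
        for o in p.imap(job,[(phi,45) for phi in range(-180,180,20)]):
            for r in o:
                print(r)
    t=dict(np.load("/tmp/top.npz"));W=cloud(t);k=(W[...,1]<-.4)&(W[...,2]>.03);Q=W[k]
    for y0 in(-.4,-.5,-.6,-.7):
        b=Q[(Q[:,1]<y0)&(Q[:,1]>y0-.1)]
        if len(b):print(y0,"x",b[:,0].min().round(3),b[:,0].max().round(3),"zmax",b[:,2].max().round(3))
E
python3 pour.py
```

```text
[-180, 45, [-8, 52, 27, 6, -110, -83], 99, [-30, 10, -22, -53, -27, -18]]
[-160, 45, [0, 47, 13, 14, -99, -73], 99, [-38, 15, -15, -55, -47, 2]]
[-140, 45, [7, 40, -4, 22, -86, -67], 99, [-40, 21, -7, -51, -64, 14]]
[-120, 45, [14, 32, -23, 32, -73, -64], 99, [-38, 26, 0, -46, -78, 24]]
[-100, 45, [18, 23, -42, 46, -60, -65], 99, [-35, 31, 7, -40, -89, 34]]
[20, 45, [-55, 15, -19, -55, -56, -163], 12, [-49, 13, -20, -48, -53, -173]]
[40, 45, [-54, 24, -6, -48, -71, -155], 18, [-46, 20, -9, -37, -64, -167]]
[60, 45, [-50, 33, 7, -42, -85, -148], 36, [-32, 21, -6, -17, -64, -170]]
[80, 45, [-45, 40, 20, -36, -97, -141], 54, [-20, 20, -14, 4, -56, -172]]
[100, 45, [-38, 47, 31, -30, -108, -132], 66, [-12, 17, -26, 20, -43, -172]]
[120, 45, [-31, 52, 39, -22, -116, -122], 72, [-11, 14, -36, 32, -30, -165]]
[140, 45, [-23, 55, 42, -14, -120, -109], 78, [-17, 10, -48, 57, -12, -167]]
[160, 45, [-15, 55, 38, -4, -117, -95], 78, [-11, 11, -36, 14, -17, -111]]
-0.4 x 0.401 0.77 zmax 0.183
-0.5 x 0.28 0.834 zmax 0.22
-0.6 x 0.293 0.901 zmax 0.221
-0.7 x 0.887 0.921 zmax 0.034
```

```bash
cat > p2.py <<'E'
from pour import *
def up(p,yaw,lam=45): return np.array(p),Rt(yaw,lam)*Z
def follow(q,A,B,n=24,lam=45,rep=False):
    # interpolate (pos,yaw)
    Qs=[q]
    for a in np.linspace(0,1,n+1)[1:]:
        p=A[0]+a*(np.array(B[0])-A[0]);y=A[1]+a*(B[1]-A[1])
        m=ik(*up(p,y,lam),q)
        if m is None or np.abs(m-q).max()>40:return a,Qs
        q=m;Qs.append(q)
    return 9,Qs
G0=np.array([.5825,.0952,.055]);C=np.array([.455,.1,.10])
if __name__=="__main__":
    g=ik(*up(G0,-2.8),[-14,19,-52,-163,-27,82]);print("grasp",g.round(1))
    a,Q=follow(g,(G0,-2.8),(C,-2.8));print("C",a,Q[-1].round(1));qC=Q[-1]
    def tip(phi,q):
        for th in range(5,91,5):
            p,r=pourpose(phi,th,45);n=ik(p,r*Z,q)
            if n is None or np.abs(n-q).max()>45:return th,q.round(0).astype(int).tolist()
            q=n
        return 99,q.round(0).astype(int).tolist()
    for phi in(-30,-15,0,15,30,45):
        p,r=pourpose(phi,0,45)
        for mid in(None,(.42,.05,.16),(.46,-.1,.18),(.5,0,.2),(.45,0,.16)):
            q=qC;A=(C,-2.8);ok=9
            if mid is not None:
                y=(phi-2.8)/2;ok,Q=follow(q,A,(np.array(mid),y));q=Q[-1];A=(np.array(mid),y)
            if ok==9:
                ok2,Q=follow(q,A,(p,phi));print(phi,mid,"D",ok2,Q[-1].round(0).astype(int).tolist(),tip(phi,Q[-1]) if ok2==9 else "")
            else:print(phi,mid,"fail mid",ok)
E
python3 p2.py
```

```text
grasp [ -13.7   19.4  -52.1 -162.8  -27.    82.4]
C 9 [ -13.5    0.4  -55.9 -144.8  -13.1   63.1]
-30 None D 0.16666666666666666 [-8, -2, -48, -125, -2, 36] 
-30 (0.42, 0.05, 0.16) fail mid 0.4583333333333333
-30 (0.46, -0.1, 0.18) fail mid 0.125
-30 (0.5, 0, 0.2) fail mid 0.16666666666666666
-30 (0.45, 0, 0.16) fail mid 0.25
-15 None D 0.08333333333333333 [-12, -1, -52, -136, -8, 52] 
-15 (0.42, 0.05, 0.16) fail mid 0.25
-15 (0.46, -0.1, 0.18) fail mid 0.125
-15 (0.5, 0, 0.2) fail mid 0.125
-15 (0.45, 0, 0.16) fail mid 0.16666666666666666
0 None D 0.08333333333333333 [-9, -1, -50, -131, -6, 46] 
0 (0.42, 0.05, 0.16) fail mid 0.16666666666666666
0 (0.46, -0.1, 0.18) fail mid 0.08333333333333333
0 (0.5, 0, 0.2) fail mid 0.125
0 (0.45, 0, 0.16) fail mid 0.125
15 None D 0.08333333333333333 [-6, -1, -48, -125, -3, 38] 
15 (0.42, 0.05, 0.16) fail mid 0.125
15 (0.46, -0.1, 0.18) fail mid 0.08333333333333333
15 (0.5, 0, 0.2) fail mid 0.08333333333333333
15 (0.45, 0, 0.16) fail mid 0.125
30 None D 0.041666666666666664 [-13, 0, -56, -145, -13, 63] 
30 (0.42, 0.05, 0.16) fail mid 0.125
30 (0.46, -0.1, 0.18) fail mid 0.08333333333333333
30 (0.5, 0, 0.2) fail mid 0.08333333333333333
30 (0.45, 0, 0.16) fail mid 0.08333333333333333
45 None D 0.041666666666666664 [-13, 0, -56, -145, -13, 63] 
45 (0.42, 0.05, 0.16) fail mid 0.08333333333333333
45 (0.46, -0.1, 0.18) fail mid 0.08333333333333333
45 (0.5, 0, 0.2) fail mid 0.08333333333333333
45 (0.45, 0, 0.16) fail mid 0.08333333333333333
```

```bash
cat > traj.py <<'E'
from p2 import *
d1,_,L2,_,L3,t,_,_,e5=P
def vfk(Q):
    q=np.radians(Q);A=R.from_euler("z",q[:,0])*R.from_euler("y",q[:,1])
    p=A.apply([0,0,L2])+[0,0,d1];A=A*R.from_euler("y",-q[:,2]);p=p+A.apply([L3,0,0])
    A=A*R.from_euler("x",-q[:,3])*R.from_euler("y",-q[:,4]);p=p+A.apply([0,e5,0])
    A=A*R.from_euler("x",-q[:,5]);return p+A.apply([t,0,0]),A*TR
TG=(R.from_euler("y",-45,degrees=True)*R.from_euler("x",180,degrees=True)*Z).inv()
def traj(qa,qb,N=24,con=None,mid=None,w=60):
    s=np.linspace(0,1,N+2)[1:-1,None]
    X0=qa+s*(qb-qa) if mid is None else np.where(s<.5,qa+2*s*(mid-qa),mid+(2*s-1)*(qb-mid))
    lo=np.tile(LO+.5,(N,1));hi=np.tile(HI-1.5,(N,1))
    def f(x):
        Q=x.reshape(N,6);F=np.vstack([qa,Q,qb]);D=np.diff(F,axis=0);p,r=vfk(Q)
        return np.r_[(D/10).ravel(),(np.diff(r.as_quat(),axis=0)*0).ravel(),con(p,r,Q).ravel()*w]
    from scipy.sparse import lil_matrix
    x0=np.clip(X0,lo+.01,hi-.01).ravel();m=f(x0).size;k=con(*vfk(X0),X0);nc=k.size//N
    S=lil_matrix((m,6*N),dtype=int)
    for i in range(N+1):
        for j in range(6):
            for a in(i-1,i):
                if 0<=a<N:S[6*i+j,6*a+j]=1
    b=6*(N+1)+4*(N-1)
    for i in range(N):S[b+i*nc:b+(i+1)*nc,6*i:6*i+6]=1
    o=least_squares(f,x0,bounds=(lo.ravel(),hi.ravel()),jac_sparsity=S,max_nfev=150,x_scale=30)
    Q=o.x.reshape(N,6);return np.vstack([qa,Q,qb]),con(*vfk(Q),Q)
h=lambda v:np.maximum(v,0)
def tilt(r): return np.degrees(np.arccos(np.clip((r*TG).apply([0,0,1])[:,2],-1,1)))
def con_carry(p,r,Q):
    near=1/(1+np.exp(-(p[:,1]+.12)/.01))
    return np.c_[h(tilt(r)-11)/40,h(.105-p[:,2])*5,h(p[:,0]-.475)*5*near,h(.38-np.hypot(p[:,0],p[:,1]))*5,h(Q[:,4]+5)/20,h(p[:,2]-.4)*5]
E
cat > run1.py <<'E'
from traj import *
from multiprocessing import Pool
qC=np.array([-13.5,.4,-55.9,-144.8,-13.1,63.1])
def job(phi):
    p,r=pourpose(phi,0,45);out=[]
    for s in sols(p,r*Z,40):
        q=s
        for th in range(5,91,5):
            pp,rr=pourpose(phi,th,45);n=ik(pp,rr*Z,q)
            if n is None or np.abs(n-q).max()>45:break
            q=n
        else:th=99
        if th<80:out.append((phi,s.round(0),th,q.round(0)));continue
        T,c=traj(qC,s,con=con_carry);pT,rT=vfk(T)
        out.append((phi,s.round(0),th,q.round(0),"viol",c.max(0).round(3),"tilt",tilt(rT).max().round(1),"len",np.abs(np.diff(T,axis=0)).max().round(1)));np.save(f"/tmp/T{phi}_{len(out)}.npy",T)
    return out
if __name__=="__main__":
    with Pool() as P_:
        for o in P_.imap(job,[-15,0,10,20,30,45]):
            for x in o:print(*x)
    W=cloud(dict(np.load("/tmp/top.npz")))
    for y in np.arange(-.42,-.6,-.02):
        b=W[(W[...,1]<y)&(W[...,1]>y-.02)&(W[...,2]>.03)&(W[...,0]<.6)&(W[...,0]>.2)]
        if len(b):print(y.round(2),b[:,0].min().round(2),b[:,0].max().round(2),b[:,2].max().round(3))
E
time python3 run1.py
```

```text
-15 [-28.  -2. -41. -54. -11. -28.] 5 [-28.  -2. -41. -54. -11. -28.]
0 [-48.   5. -31. -61. -37.   4.] 99 [ -9.  39.   2.   6. -98. -83.] viol [0. 0. 0. 0. 0. 0.] tilt 7.1 len 3.4
10 [-53.  10. -25. -58. -48.  12.] 99 [ -7.  37.  -2.  12. -94. -77.] viol [0. 0. 0. 0. 0. 0.] tilt 7.8 len 3.8
20 [-55.  15. -19. -55. -56.  17.] 99 [ -4.  35.  -8.  17. -89. -73.] viol [0. 0. 0. 0. 0. 0.] tilt 8.8 len 4.3
30 [-55.  20. -13. -51. -64.  21.] 99 [ -2.  33. -13.  22. -84. -69.] viol [0. 0. 0. 0. 0. 0.] tilt 9.8 len 4.6
45 [-53.  26.  -3. -46. -75.  27.] 99 [  1.  30. -23.  31. -75. -64.] viol [0.    0.    0.001 0.    0.    0.   ] tilt 11.0 len 5.3
-0.48 0.4 0.46 0.183
-0.5 0.31 0.47 0.185
-0.52 0.28 0.47 0.187
-0.54 0.28 0.48 0.188
-0.56 0.29 0.48 0.186
-0.58 0.29 0.48 0.22
real	0m15.966s
user	0m38.044s
sys	0m0.394s
```

```bash
cat > rows.py <<'E'
from traj import *
def corners(p,r):
    B=np.array([[sx*.039,sy*.0965,-.047] for sx in(-1,1) for sy in(-1,1)]+[[0,sy*.065,.019] for sy in(-1,1)])
    return np.array([pp+rr.apply(B) for pp,rr in zip(p,r)])
def resample(p,r,mm=35.,deg=6.2):
    # merge fine path into rows of bounded size
    i=0;K=[0]
    while i<len(p)-1:
        j=i+1
        while j+1<len(p) and np.linalg.norm(p[j+1]-p[i])*1000<mm and (r[i].inv()*r[j+1]).magnitude()*57.3<deg:j+=1
        K.append(j);i=j
    return K
def emit(p,r,claw,mm=35.,deg=6.2,start=None):
    K=resample(p,r,mm,deg);cp,cr=(p[0],r[0]) if start is None else start
    for k in K[1:]:
        d=cr.inv().apply(p[k]-cp).round(4);a=((cr.inv()*r[k]).as_rotvec(degrees=True)/90).round(4)
        print([claw,*d.tolist(),*a.tolist()],end=", ")
        cp=cp+cr.apply(d);cr=cr*R.from_rotvec(a*90,degrees=True)
    print("\nrows",len(K)-1)
def fine(T,n=300):
    s=np.linspace(0,len(T)-1,n);Q=np.array([np.interp(s,range(len(T)),T[:,j]) for j in range(6)]).T;return vfk(Q)
E
python3 - <<'E'
from rows import *
q=np.array(get_state()["joints"]);qC=np.array([-13.5,.4,-55.9,-144.8,-13.1,63.1])
for mid in(None,np.array([20,-10,-25,-80,-40,60.])):
    T=np.array([q,qC]) if mid is None else np.array([q,mid,qC])
    p,r=fine(T);c=corners(p,r)
    for i in range(0,300,23):print(p[i].round(3),r[i].apply([0,0,1]).round(2),"corner min z",c[i,:,2].min().round(3),"xmax",c[i,:,0].max().round(3))
    print()
emit(p,r,1,start=tcp())
E
```

```text
[0.626 0.176 0.235] [ 0.03 -0.04 -1.  ] corner min z 0.214 xmax 0.674
[0.579 0.178 0.19 ] [-0.04  0.12 -0.99] corner min z 0.163 xmax 0.642
[0.537 0.187 0.157] [-0.06  0.29 -0.96] corner min z 0.123 xmax 0.613
[0.503 0.202 0.135] [-0.03  0.44 -0.9 ] corner min z 0.096 xmax 0.59
[0.48  0.219 0.124] [ 0.03  0.56 -0.83] corner min z 0.08 xmax 0.572
[0.466 0.233 0.12 ] [ 0.14  0.64 -0.75] corner min z 0.075 xmax 0.559
[0.462 0.241 0.12 ] [ 0.27  0.68 -0.69] corner min z 0.076 xmax 0.549
[0.464 0.242 0.122] [ 0.41  0.66 -0.63] corner min z 0.081 xmax 0.54
[0.471 0.233 0.125] [ 0.54  0.6  -0.59] corner min z 0.086 xmax 0.536
[0.477 0.216 0.126] [ 0.65  0.5  -0.57] corner min z 0.091 xmax 0.538
[0.481 0.192 0.124] [ 0.73  0.37 -0.58] corner min z 0.096 xmax 0.534
[0.48  0.162 0.119] [ 0.76  0.23 -0.61] corner min z 0.096 xmax 0.521
[0.471 0.13  0.111] [ 0.75  0.09 -0.65] corner min z 0.093 xmax 0.497
[0.455 0.1   0.1  ] [ 0.71 -0.04 -0.71] corner min z 0.086 xmax 0.472

[0.626 0.176 0.235] [ 0.03 -0.04 -1.  ] corner min z 0.214 xmax 0.674
[0.576 0.203 0.224] [ 0.01  0.18 -0.98] corner min z
[... 2024 characters left out ...]
0215, -0.0026, -0.0012, 0.025, 0.0304, 0.0501], [1, 0.0218, -0.0039, -0.0011, 0.0255, 0.031, 0.0501], [1, 0.0221, -0.005, -0.001, 0.0257, 0.0316, 0.0504], [1, 0.0222, -0.0062, -0.001, 0.0261, 0.0321, 0.0505], [1, 0.0222, -0.0073, -0.0007, 0.0263, 0.0325, 0.0507], [1, 0.0221, -0.0082, -0.0006, 0.0265, 0.033, 0.0509], [1, 0.022, -0.0092, -0.0003, 0.0266, 0.0333, 0.0512], [1, 0.0217, -0.01, -0.0001, 0.0266, 0.0336, 0.0514], [1, 0.0214, -0.0108, 0.0002, 0.0267, 0.0338, 0.0517], [1, 0.0211, -0.0114, 0.0005, 0.0265, 0.034, 0.0521], [1, 0.0206, -0.012, 0.0007, 0.0263, 0.0342, 0.0523], [1, 0.0201, -0.0125, 0.001, 0.0261, 0.0343, 0.0528], [1, 0.0049, -0.0033, 0.0005, 0.0065, 0.0086, 0.0132], 
rows 34
```

Emit:
apply_moves:
  targets:
    - [1, 0, 0, -0.03, 0, 0, 0]
    - [1, -0.0254, -0.0079, 0.0063, 0.0591, -0.0179, 0.0276]
    - [1, -0.0233, -0.0089, 0.0044, 0.0592, -0.0158, 0.0288]
    - [1, -0.0224, -0.0096, 0.0034, 0.0592, -0.0136, 0.0298]
    - [1, -0.0217, -0.0105, 0.0023, 0.0593, -0.0116, 0.0306]
    - [1, -0.021, -0.0112, 0.0014, 0.0592, -0.0097, 0.0315]
    - [1, -0.0201, -0.012, 0.0006, 0.0591, -0.0078, 0.0322]
    - [1, -0.0194, -0.0127, -0.0002, 0.0589, -0.006, 0.0329]
    - [1, -0.0186, -0.0134, -0.0008, 0.0586, -0.0044, 0.0335]
    - [1, -0.0178, -0.014, -0.0015, 0.0582, -0.0029, 0.0341]
    - [1, -0.0171, -0.0145, -0.0019, 0.0579, -0.0014, 0.0347]
    - [1, -0.0165, -0.0149, -0.0025, 0.0575, -0.0002, 0.0353]
    - [1, -0.0157, -0.0154, -0.0028, 0.0568, 0.0011, 0.0357]
    - [1, -0.0151, -0.0157, -0.0033, 0.0563, 0.0021, 0.0363]
    - [1, -0.0144, -0.016, -0.0036, 0.0556, 0.003, 0.0369]
    - [1, 0, 0, 0, 0, 0, 0]
    - [1, 0, 0, 0, 0, 0, 0]

```text
time_s: 4.68
tcp_pos: [0.4472, 0.3657, 0.396]
eef_rot: [-114.0, 27.4, -37.1]
contact_force: [-0.3, -0.2, 0.1]
gripper_width: 0.0876
gripper_force: 0.0
```

Run:
```python
from rows import *
q=np.array(get_state()["joints"]);qC=np.array([-13.5,.4,-55.9,-144.8,-13.1,63.1])
print(q.round(1),F(q)[0].round(4),tcp()[0].round(4))
p,r=fine(np.array([q,qC]));c=corners(p,r)
for i in range(0,300,40):print(p[i].round(3),r[i].apply([0,0,1]).round(2),"corner min z",c[i,:,2].min().round(3),"xmax",c[i,:,0].max().round(3))
emit(p,r,1,start=tcp(),deg=6.6)
```

```text
[ 24.3 -11.5 -22.2 -69.7 -39.9  51.6] [0.4465 0.3664 0.3966] [0.4472 0.3657 0.396 ]
[0.447 0.366 0.397] [ 0.4   0.84 -0.36] corner min z 0.317 xmax 0.511
[0.463 0.348 0.358] [ 0.51  0.79 -0.33] corner min z 0.28 xmax 0.525
[0.479 0.321 0.32 ] [ 0.62  0.71 -0.33] corner min z 0.247 xmax 0.537
[0.493 0.287 0.281] [ 0.72  0.6  -0.35] corner min z 0.218 xmax 0.551
[0.501 0.247 0.242] [ 0.79  0.46 -0.4 ] corner min z 0.191 xmax 0.555
[0.501 0.203 0.201] [ 0.83  0.31 -0.47] corner min z 0.165 xmax 0.547
[0.49  0.159 0.159] [ 0.81  0.16 -0.56] corner min z 0.14 xmax 0.524
[0.469 0.117 0.119] [ 0.75  0.02 -0.66] corner min z 0.103 xmax 0.487
[1, 0.0172, 0.0112, 0.0032, 0.0263, 0.0224, 0.0618], [1, 0.0201, 0.0091, 0.0019, 0.0276, 0.0251, 0.0621], [1, 0.0205, 0.0064, 0.0009, 0.0273, 0.026, 0.0592], [1, 0.022, 0.0044, 0.0002, 0.0284, 0.0281, 0.0592], [1, 0.023, 0.0022, -0.0004, 0.0294, 0.0299, 0.0595], [1, 0.0226, 0.0002, -0.0006, 0.0286, 0.0299, 0.0562], [1, 0.0232, -0.0017, -0.0009, 0.0293, 0.0311, 0.0564], [1, 0.0237, -0.0035, -0.0009, 0.03, 0.0324, 0.0565], [1, 0.0241, -0.0052, -0.0009, 0.0306, 0.0334, 0.0567], [1, 0.0242, -0.0068, -0.0008, 0.0309, 0.0344, 0.0569], [1, 0.0228, -0.0078, -0.0005, 0.0295, 0.0331, 0.0537], [1, 0.0227, -0.0091, -0.0002, 0.0296, 0.0337, 0.054], [1, 0.0225, -0.0101, -0.0, 0.0298, 0.0343, 0.0542], [1, 0.0221, -0.0112, 0.0003, 0.0297, 0.0348, 0.0546], [1, 0.0218, -0.0121, 0.0006, 0.0296, 0.0353, 0.0549], [1, 0.0213, -0.0128, 0.001, 0.0294, 0.0356, 0.0552], [1, 0.0208, -0.0134, 0.0013, 0.029, 0.036, 0.0557], [1, 0.0125, -0.0089, 0.0012, 0.018, 0.0226, 0.035], 
rows 18
```

Branch tracking works as the model predicts. I continue to the pull-out start pose C.

Emit:
apply_moves:
  targets:
    - [1, 0.0172, 0.0112, 0.0032, 0.0263, 0.0224, 0.0618]
    - [1, 0.0201, 0.0091, 0.0019, 0.0276, 0.0251, 0.0621]
    - [1, 0.0205, 0.0064, 0.0009, 0.0273, 0.026, 0.0592]
    - [1, 0.022, 0.0044, 0.0002, 0.0284, 0.0281, 0.0592]
    - [1, 0.023, 0.0022, -0.0004, 0.0294, 0.0299, 0.0595]
    - [1, 0.0226, 0.0002, -0.0006, 0.0286, 0.0299, 0.0562]
    - [1, 0.0232, -0.0017, -0.0009, 0.0293, 0.0311, 0.0564]
    - [1, 0.0237, -0.0035, -0.0009, 0.03, 0.0324, 0.0565]
    - [1, 0.0241, -0.0052, -0.0009, 0.0306, 0.0334, 0.0567]
    - [1, 0.0242, -0.0068, -0.0008, 0.0309, 0.0344, 0.0569]
    - [1, 0.0228, -0.0078, -0.0005, 0.0295, 0.0331, 0.0537]
    - [1, 0.0227, -0.0091, -0.0002, 0.0296, 0.0337, 0.054]
    - [1, 0.0225, -0.0101, 0, 0.0298, 0.0343, 0.0542]
    - [1, 0.0221, -0.0112, 0.0003, 0.0297, 0.0348, 0.0546]
    - [1, 0.0218, -0.0121, 0.0006, 0.0296, 0.0353, 0.0549]
    - [1, 0.0213, -0.0128, 0.001, 0.0294, 0.0356, 0.0552]
    - [1, 0.0208, -0.0134, 0.0013, 0.029, 0.036, 0.0557]
    - [1, 0.0125, -0.0089, 0.0012, 0.018, 0.0226, 0.035]
    - [1, 0, 0, 0, 0, 0, 0]
    - [1, 0, 0, 0, 0, 0, 0]

```text
time_s: 6.35
tcp_pos: [0.4554, 0.1002, 0.0972]
eef_rot: [-179.7, 44.7, 177.5]
contact_force: [-0.2, -0.3, 0.0]
gripper_width: 0.088
gripper_force: 0.0
```

```bash
cat >> rows.py <<'E'
def straight(pb,rb,n,claw):
    q,r=tcp();d=r.inv();rv=(r.inv()*rb).as_rotvec();cp,cr=q,r
    for k in range(1,n+1):
        P1=q+(np.array(pb)-q)*k/n;R1=r*R.from_rotvec(rv*k/n)
        dd=cr.inv().apply(P1-cp).round(4);a=((cr.inv()*R1).as_rotvec(degrees=True)/90).round(4)
        print([claw,*dd.tolist(),*a.tolist()],end=", ");cp=cp+cr.apply(dd);cr=cr*R.from_rotvec(a*90,degrees=True)
    print()
E
python3 - <<'E'
from rows import *
q=np.array(get_state()["joints"]);print(q.round(1),tcp()[0].round(4),(Rt(-2.8,45)*Z).inv().__mul__(tcp()[1]).as_rotvec(degrees=True).round(2))
straight(G0,Rt(-2.8,45)*Z,8,1)
c=capture("top");W=cloud(c)[202:232,265:305];k=(W[...,2]>.06)&(W[...,2]<.09);print(k.sum(),W[k][:,:2].mean(0))
E
```

```text
[ -13.8    0.9  -56.3 -145.8  -13.6   64.6] [0.4554 0.1002 0.0972] [ 0.13  0.31 -0.2 ]
[1, -0.0076, 0.0002, 0.0149, -0.0002, -0.0004, 0.0003], [1, -0.0076, 0.0001, 0.015, -0.0002, -0.0005, 0.0003], [1, -0.0076, 0.0002, 0.0149, -0.0001, -0.0004, 0.0002], [1, -0.0075, 0.0001, 0.015, -0.0002, -0.0004, 0.0003], [1, -0.0076, 0.0002, 0.0149, -0.0002, -0.0004, 0.0003], [1, -0.0075, 0.0001, 0.015, -0.0002, -0.0005, 0.0003], [1, -0.0076, 0.0002, 0.0149, -0.0002, -0.0004, 0.0003], [1, -0.0075, 0.0001, 0.015, -0.0001, -0.0004, 0.0003], 
106 [0.571565   0.09700046]
```

Emit:
apply_moves:
  targets:
    - [1, -0.0076, 0.0002, 0.015, 0, -0.0004, 0.0003]
    - [1, -0.0076, 0.0001, 0.015, 0, -0.0004, 0.0003]
    - [1, -0.0076, 0.0001, 0.015, 0, -0.0004, 0.0003]
    - [1, -0.0076, 0, 0.015, 0, -0.0004, 0.0003]
    - [1, -0.0076, 0, 0.015, 0, -0.0004, 0.0003]
    - [1, -0.0076, 0, 0.015, 0, -0.0004, 0.0003]
    - [1, -0.0076, 0, 0.015, 0, -0.0004, 0.0003]
    - [1, -0.0076, 0, 0.015, 0, -0.0004, 0.0003]
    - [1, 0, 0, 0, 0, 0, 0]
    - [1, 0, 0, 0, 0, 0, 0]

```text
time_s: 7.23
tcp_pos: [0.584, 0.0948, 0.0544]
eef_rot: [-179.9, 45.0, 177.2]
contact_force: [-0.0, 0.7, 0.4]
gripper_width: 0.0876
gripper_force: 0.0
```

Run:
```python
from rows import *
q=np.array(get_state()["joints"]);print(q.round(1),tcp()[0].round(4),(Rt(-2.8,45)*Z).inv().__mul__(tcp()[1]).as_rotvec(degrees=True).round(2))
straight(G0+[0,.0005,0],Rt(-2.8,45)*Z,1,1)
for n in("top","scene"):
    c=capture(n);f=c["frame"];print(n,c["T"][:3,3])
    cv2.imwrite(f"pics/g_{n}.png",cv2.resize(f[150:290,200:400] if n=="top" else f[110:250,250:450],None,fx=3,fy=3,interpolation=2)[...,::-1])
a,b=cv2.imread("pics/g_top.png"),cv2.imread("pics/g_scene.png");cv2.imwrite("pics/g.png",cv2.resize(np.hstack([a,b]),(800,280)))
```

```text
[ -13.8   19.5  -51.8 -162.8  -26.8   82.4] [0.584  0.0948 0.0544] [0.06 0.04 0.01]
[1, 0.0006, 0.0009, -0.0015, -0.0007, -0.0005, -0.0001], 
top [ 0.37789873 -0.01279518  1.22209676]
scene [ 1.39046476 -0.19428433  0.82898665]
```

View pics/g.png

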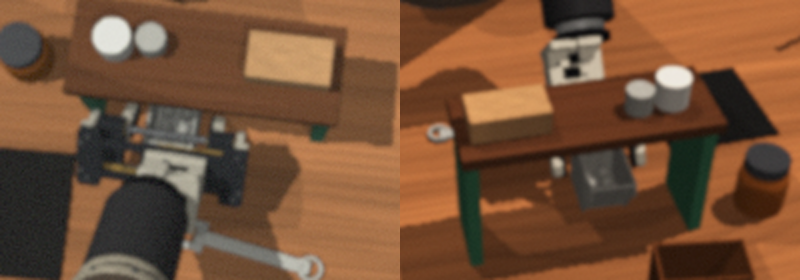

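The fingers stand on both sides of the tin: (130,115) and (218,120) in the top view, either side of the tin at (175,125). I close the gripper.

Emit:
apply_moves:
  newtons: 40
  targets:
    - [0.6, 0, 0, 0, 0, 0, 0]
    - [0.5, 0, 0, 0, 0, 0, 0]
    - [0.5, 0, 0, 0, 0, 0, 0]
    - [0.5, 0, 0, 0, 0, 0, 0]
    - [0.5, 0, 0, 0, 0, 0, 0]
    - [0.5, 0, 0, 0, 0, 0, 0]
    - [0.5, 0, 0, 0, 0, 0, 0]
    - [0.5, 0, 0, 0, 0, 0, 0]

```text
time_s: 8.0
tcp_pos: [0.5832, 0.0938, 0.0543]
eef_rot: [-180.0, 44.9, 177.0]
contact_force: [-2.4, 1.7, 5.1]
gripper_width: 0.0577
gripper_force: 39.9
```

Run:
```python
from rows import *
straight([.455,.1,.102],Rt(-2.8,45)*Z,10,.5)
```

```text
[0.5, 0.0057, -0.0001, -0.0124, -0.0002, -0.0001, -0.0002], [0.5, 0.0058, -0.0, -0.0125, -0.0002, -0.0001, -0.0002], [0.5, 0.0057, -0.0001, -0.0124, -0.0002, -0.0001, -0.0001], [0.5, 0.0057, -0.0, -0.0125, -0.0002, -0.0001, -0.0002], [0.5, 0.0057, -0.0001, -0.0124, -0.0002, -0.0002, -0.0002], [0.5, 0.0058, -0.0, -0.0124, -0.0002, -0.0001, -0.0002], [0.5, 0.0057, -0.0, -0.0125, -0.0002, -0.0001, -0.0002], [0.5, 0.0057, -0.0001, -0.0124, -0.0002, -0.0001, -0.0001], [0.5, 0.0057, 0.0, -0.0125, -0.0002, -0.0001, -0.0002], [0.5, 0.0057, -0.0, -0.0124, -0.0001, -0.0001, -0.0002],
```

Emit:
apply_moves:
  targets:
    - [0.4, 0.0037, 0, -0.004, 0, 0, 0]
    - [0.4, 0.0055, 0, -0.01, 0, 0, 0]
    - [0.4, 0.0055, 0, -0.0125, 0, 0, 0]
    - [0.4, 0.0055, 0, -0.0125, 0, 0, 0]
    - [0.4, 0.0055, 0, -0.0125, 0, 0, 0]
    - [0.4, 0.0055, 0, -0.0125, 0, 0, 0]
    - [0.4, 0.0055, 0, -0.0125, 0, 0, 0]
    - [0.4, 0.0055, 0, -0.0125, 0, 0, 0]
    - [0.4, 0.0055, 0, -0.0125, 0, 0, 0]
    - [0.4, 0.0055, 0, -0.012, 0, 0, 0]
    - [0.4, 0.004, 0, -0.008, 0, 0, 0]
    - [0.4, 0, 0, 0, 0, 0, 0]
    - [0.4, 0, 0, 0, 0, 0, 0]

```text
time_s: 9.08
tcp_pos: [0.4561, 0.1008, 0.0998]
eef_rot: [-179.9, 44.9, 177.0]
contact_force: [0.0, -0.4, -3.1]
gripper_width: 0.0578
gripper_force: 39.9
```

```bash
cat > run2.py <<'E'
from rows import *
q=np.array(get_state()["joints"]);p,r=tcp();print(q.round(1),p.round(4),"tilt",tilt(r*R.identity().as_quat().__class__ and r) if 0 else "")
phi=0;pD,rD=pourpose(phi,0,45)
qD=ik(pD,rD*Z,[-48,5,-31,-61,-37,4]);print("D",qD.round(1),pD.round(3))
T,c=traj(q,qD,N=24,con=con_carry);print("viol",c.max(0).round(3),"dq",np.abs(np.diff(T,axis=0)).max().round(1))
pf,rf=fine(T);tt=[np.degrees(np.arccos((x*TG).apply([0,0,1])[2])) for x in rf];print("maxtilt",max(tt))
for i in range(0,300,40):print(pf[i].round(3),corners(pf[i:i+1],rf[i:i+1])[0,:,2].min().round(3))
emit(pf,rf,.4,start=tcp(),mm=16,deg=4)
E
python3 run2.py
python3 - <<'E'
from h import *
a=[]
for n in("top","scene"):
    f=capture(n)["frame"];a.append(cv2.resize(f[170:300,220:360] if n=="top" else f[80:210,290:430],(400,370),interpolation=2))
cv2.imwrite("pics/pull.png",np.hstack(a)[...,::-1])
E
```

```text
[ -13.4    0.4  -55.9 -145.6  -13.    63.8] [0.4561 0.1008 0.0998] tilt 
D [-48.3   5.3 -31.  -61.  -37.1   3.7] [ 0.404 -0.307  0.135]
viol [0. 0. 0. 0. 0. 0.] dq 3.5
maxtilt 7.100310496785313
[0.456 0.1   0.1  ] 0.087
[0.471 0.061 0.106] 0.093
[0.475 0.02  0.105] 0.093
[ 0.475 -0.027  0.105] 0.093
[ 0.475 -0.08   0.11 ] 0.098
[ 0.469 -0.14   0.117] 0.105
[ 0.452 -0.205  0.123] 0.111
[ 0.423 -0.274  0.131] 0.118
[0.4, -0.0101, -0.0127, 0.0027, -0.0005, -0.018, -0.0007], [0.4, -0.0037, -0.0142, 0.0031, -0.0014, -0.0121, -0.0011], [0.4, -0.0028, -0.0147, 0.0026, -0.0021, -0.0105, -0.0013], [0.4, -0.0019, -0.0153, 0.0022, -0.0026, -0.009, -0.0015], [0.4, -0.0009, -0.0157, 0.0014, -0.003, -0.0073, -0.0016], [0.4, -0.0001, -0.0152, 0.0009, -0.0033, -0.0054, -0.0015], [0.4, -0.0003, -0.0159, 0.0004, -0.0033, -0.0047, -0.0015], [0.4, -0.0004, -0.0154, 0.0001, -0.0032, -0.0036, -0.0014], [0.4, -0.0007, -0.0149, -0.0002, -0.0029, -0.0028, -0.0014], [0.4, -0.001, -0.0156, -0.0005, -0.0028, -0.0025, -0.0015], [0.4, -0.0013, -0.0149, -0.0008, -0.0024, -0.002, -0.0015], [0.4, -0.0015, -0.0155, -
[... 322 characters left out ...]
, -0.0009], [0.4, 0.0011, -0.0143, -0.0038, -0.0006, 0.0037, -0.0008], [0.4, 0.0015, -0.0146, -0.0043, -0.0002, 0.0045, -0.0006], [0.4, 0.0018, -0.0147, -0.0047, -0.0, 0.0053, -0.0005], [0.4, 0.0021, -0.0133, -0.0047, 0.0003, 0.0054, -0.0001], [0.4, 0.0023, -0.0134, -0.005, 0.0006, 0.006, -0.0], [0.4, 0.0027, -0.0136, -0.0054, 0.0008, 0.0066, 0.0002], [0.4, 0.003, -0.0137, -0.0058, 0.0012, 0.0072, 0.0004], [0.4, 0.0033, -0.0138, -0.0061, 0.0015, 0.0078, 0.0007], [0.4, 0.0037, -0.014, -0.0066, 0.0018, 0.0083, 0.001], [0.4, 0.0035, -0.0123, -0.0059, 0.0019, 0.0078, 0.001], [0.4, 0.0037, -0.0125, -0.0063, 0.0022, 0.0082, 0.0013], [0.4, 0.0006, -0.0018, -0.0009, 0.0003, 0.0012, 0.0002], 
rows 29
```

View pics/pull.png

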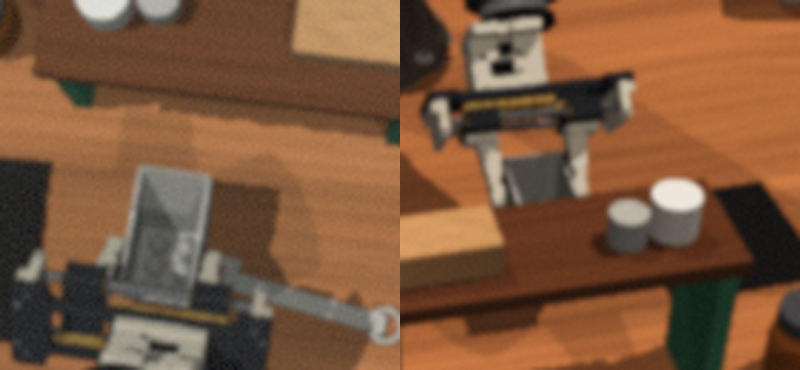

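The tin is out and held upright, with the balls on its floor at (175,250) in the left view. I carry it to the pot.

Emit:
apply_moves:
  targets:
    - [0.4, -0.005, -0.0063, 0.0013, 0, -0.009, 0]
    - [0.4, -0.005, -0.0063, 0.0013, 0, -0.009, 0]
    - [0.4, -0.0037, -0.0142, 0.0031, -0.0014, -0.0121, -0.0011]
    - [0.4, -0.0028, -0.0147, 0.0026, -0.0021, -0.0105, -0.0013]
    - [0.4, -0.0019, -0.0153, 0.0022, -0.0026, -0.009, -0.0015]
    - [0.4, -0.0009, -0.0157, 0.0014, -0.003, -0.0073, -0.0016]
    - [0.4, -0.0001, -0.0152, 0.0009, -0.0033, -0.0054, -0.0015]
    - [0.4, -0.0003, -0.0159, 0.0004, -0.0033, -0.0047, -0.0015]
    - [0.4, -0.0004, -0.0154, 0.0001, -0.0032, -0.0036, -0.0014]
    - [0.4, -0.0007, -0.0149, -0.0002, -0.0029, -0.0028, -0.0014]
    - [0.4, -0.001, -0.0156, -0.0005, -0.0028, -0.0025, -0.0015]
    - [0.4, -0.0013, -0.0149, -0.0008, -0.0024, -0.002, -0.0015]
    - [0.4, -0.0015, -0.0155, -0.0012, -0.0021, -0.0015, -0.0015]
    - [0.4, -0.0012, -0.0145, -0.0016, -0.0018, -0.0007, -0.0015]
    - [0.4, -0.0008, -0.0148, -0.002, -0.0016, 0.0003, -0.0014]

```text
time_s: 10.43
tcp_pos: [0.4736, -0.1102, 0.1123]
eef_rot: [178.9, 52.0, 179.4]
contact_force: [-0.7, 0.4, -4.5]
gripper_width: 0.0581
gripper_force: 39.9
```

Run:
```python
from rows import *
q=np.array(get_state()["joints"]);p,r=tcp();print(q.round(1),p.round(4),"tin z",(r*TG).apply([0,0,1]).round(3))
```

```text
[-34.4   3.4 -42.4 -94.  -27.1  27.2] [ 0.4736 -0.1102  0.1123] tin z [-0.121 -0.012  0.993]
```

Emit:
apply_moves:
  targets:
    - [0.4, -0.0003, -0.0151, -0.0027, -0.0014, 0.0012, -0.0014]
    - [0.4, 0.0003, -0.0155, -0.0031, -0.0011, 0.0023, -0.0012]
    - [0.4, 0.0006, -0.0141, -0.0034, -0.0008, 0.0029, -0.0009]
    - [0.4, 0.0011, -0.0143, -0.0038, -0.0006, 0.0037, -0.0008]
    - [0.4, 0.0015, -0.0146, -0.0043, -0.0002, 0.0045, -0.0006]
    - [0.4, 0.0018, -0.0147, -0.0047, 0, 0.0053, -0.0005]
    - [0.4, 0.0021, -0.0133, -0.0047, 0.0003, 0.0054, -0.0001]
    - [0.4, 0.0023, -0.0134, -0.005, 0.0006, 0.006, 0]
    - [0.4, 0.0027, -0.0136, -0.0054, 0.0008, 0.0066, 0.0002]
    - [0.4, 0.003, -0.0137, -0.0058, 0.0012, 0.0072, 0.0004]
    - [0.4, 0.0033, -0.0138, -0.0061, 0.0015, 0.0078, 0.0007]
    - [0.4, 0.0037, -0.014, -0.0066, 0.0018, 0.0083, 0.001]
    - [0.4, 0.0035, -0.0123, -0.0059, 0.0019, 0.0078, 0.001]
    - [0.4, 0.0037, -0.0125, -0.0063, 0.0022, 0.0082, 0.0013]
    - [0.4, 0, 0, 0, 0, 0, 0]
    - [0.4, 0, 0, 0, 0, 0, 0]

```text
time_s: 11.77
tcp_pos: [0.4051, -0.3052, 0.1332]
eef_rot: [179.7, 45.1, 179.7]
contact_force: [-0.6, -0.6, -4.4]
gripper_width: 0.0582
gripper_force: 39.9
```

```bash
cat > pourrows.py <<'E'
from rows import *
q=np.array(get_state()["joints"]);p,r=tcp();print(q.round(1),p.round(4),"tin z",(r*TG).apply([0,0,1]).round(3))
c=capture("top");W=cloud(c);P_=W[(W[...,2]>.055)&(W[...,2]<.08)&(abs(W[...,0]-.51)<.08)&(W[...,1]<-.2)&(W[...,1]>-.4)&(W[...,0]>.5)];
cv2.imwrite("pics/D.png",cv2.resize(c["frame"][180:330,360:560],(640,480),interpolation=2)[...,::-1])
# level -> tip: rows at 4 deg
ths=list(np.arange(0,89,4));cp,cr=p,r
for th in ths:
    a,b=pourpose(0,th,45);b=b*Z
    qn=ik(a,b,q);dq=np.abs(qn-q).max();q=qn
    d=cr.inv().apply(a-cp).round(4);v=((cr.inv()*b).as_rotvec(degrees=True)/90).round(4)
    print([.4,*d.tolist(),*v.tolist()],end=", ");cp=cp+cr.apply(d);cr=cr*R.from_rotvec(v*90,degrees=True)
    if th%20==0:print("#",th,"dq",dq.round(1),q.round(0),corners(a[None],[b])[0,:,2].min().round(3))
E
python3 pourrows.py
```

```text
[-48.1   5.3 -31.2 -61.4 -37.    3.7] [ 0.4051 -0.3052  0.1332] tin z [-0.001 -0.004  1.   ]
[0.4, -0.0007, -0.0021, -0.0018, 0.001, 0.0006, -0.0025], # 0 dq 0.3 [-48.   5. -31. -61. -37.   4.] 0.122
[0.4, -0.001, -0.0, -0.0022, 0.0, 0.0445, 0.0], [0.4, -0.0011, -0.0, -0.002, 0.0, 0.0444, 0.0], [0.4, -0.0013, -0.0, -0.0019, 0.0, 0.0444, 0.0], [0.4, -0.0015, -0.0, -0.0018, 0.0, 0.0445, 0.0], [0.4, -0.0017, -0.0, -0.0017, 0.0, 0.0444, 0.0], # 20 dq 8.6 [-24.   2. -35. -19. -31. -52.] 0.129
[0.4, -0.0019, -0.0, -0.0015, 0.0, 0.0445, 0.0], [0.4, -0.0021, -0.0, -0.0015, 0.0, 0.0444, 0.0], [0.4, -0.0023, -0.0, -0.0014, 0.0, 0.0445, 0.0], [0.4, -0.0025, -0.0, -0.0013, 0.0, 0.0444, 0.0], [0.4, -0.0027, -0.0, -0.0013, 0.0, 0.0445, 0.0], # 40 dq 4.1 [-16.   8. -29.  -2. -49. -73.] 0.137
[0.4, -0.003, -0.0, -0.0012, 0.0, 0.0444, 0.0], [0.4, -0.0032, -0.0, -0.0013, 0.0, 0.0444, 0.0], [0.4, -0.0034, -0.0, -0.0012, 0.0, 0.0445, 0.0], [0.4, -0.0036, -0.0, -0.0013, -0.0, 0.0444, 0.0], [0.4, -0.0039, -0.0, -0.0013, -0.0, 0.0445, 0.0], # 60 dq 4.1 [-12.  19. -17.   3. -69. -79.] 0.143
[0.4, -0.004, -0.0, -0.0014, -0.0, 0.0444, 0.0], [0.4, -0.0043, -0.0, -0.0014, -0.0, 0.0445, 0.0], [0.4, -0.0045, -0.0, -0.0015, -0.0, 0.0444, 0.0], [0.4, -0.0047, -0.0, -0.0016, -0.0, 0.0445, 0.0], [0.4, -0.0049, -0.0, -0.0017, -0.0, 0.0444, 0.0], # 80 dq 3.8 [-10.  32.  -4.   6. -89. -82.] 0.144
[0.4, -0.005, -0.0, -0.0018, -0.0, 0.0444, 0.0], [0.4, -0.0038, -0.0, -0.0039, -0.0, 0.0445, 0.0],
```

View pics/D.png

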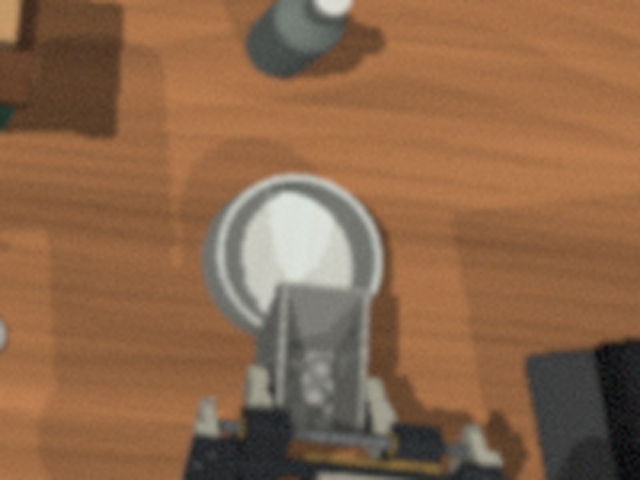

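The lip (320,288) is over the near half of the pot once I allow for its greater height. I tip to 56° first, then check.

Emit:
apply_moves:
  targets:
    - [0.4, -0.0007, -0.0021, -0.0018, 0.001, 0.0006, -0.0025]
    - [0.4, -0.001, 0, -0.0022, 0, 0.0445, 0]
    - [0.4, -0.0011, 0, -0.002, 0, 0.0444, 0]
    - [0.4, -0.0013, 0, -0.0019, 0, 0.0444, 0]
    - [0.4, -0.0015, 0, -0.0018, 0, 0.0445, 0]
    - [0.4, -0.0017, 0, -0.0017, 0, 0.0444, 0]
    - [0.4, -0.0019, 0, -0.0015, 0, 0.0445, 0]
    - [0.4, -0.0021, 0, -0.0015, 0, 0.0444, 0]
    - [0.4, -0.0023, 0, -0.0014, 0, 0.0445, 0]
    - [0.4, -0.0025, 0, -0.0013, 0, 0.0444, 0]
    - [0.4, -0.0027, 0, -0.0013, 0, 0.0445, 0]
    - [0.4, -0.003, 0, -0.0012, 0, 0.0444, 0]
    - [0.4, -0.0032, 0, -0.0013, 0, 0.0444, 0]
    - [0.4, -0.0034, 0, -0.0012, 0, 0.0445, 0]
    - [0.4, 0, 0, 0, 0, 0, 0]

```text
time_s: 13.07
tcp_pos: [0.422, -0.3062, 0.1582]
eef_rot: [179.9, -5.4, -179.8]
contact_force: [1.6, -1.1, -4.1]
gripper_width: 0.0577
gripper_force: 39.9
```

Run:
```python
from rows import *
p,r=tcp();T=r*TG;z=T.apply([0,0,1]);print(p.round(4),"tip",np.degrees(np.arctan2(z[0],z[2])).round(1),"lip",(p+T.apply([.0774,0,.015])).round(4),"tin y",T.apply([0,1,0]).round(3))
cp,cr=p,r
for th in[56,59,62,65,68,71,74,77,80,82,84,86,88]:
    a,b=pourpose(0,th,45);b=b*Z;d=cr.inv().apply(a-cp).round(4);v=((cr.inv()*b).as_rotvec(degrees=True)/90).round(4)
    print([.4,*d.tolist(),*v.tolist()],end=", ");cp=cp+cr.apply(d);cr=cr*R.from_rotvec(v*90,degrees=True)
```

```text
[ 0.422  -0.3062  0.1582] tip 50.4 lip [ 0.4829 -0.3059  0.1081] tin y [-0.003  1.     0.002]
[0.4, -0.0037, -0.0011, -0.0032, 0.001, 0.0617, 0.0022], [0.4, -0.0028, 0.0, -0.001, -0.0, 0.0334, -0.0], [0.4, -0.003, 0.0, -0.001, -0.0, 0.0333, -0.0], [0.4, -0.0031, 0.0, -0.0011, -0.0, 0.0333, -0.0], [0.4, -0.0032, 0.0, -0.0011, -0.0, 0.0334, -0.0], [0.4, -0.0034, 0.0, -0.0011, -0.0, 0.0333, -0.0], [0.4, -0.0034, 0.0, -0.0012, -0.0, 0.0333, -0.0], [0.4, -0.0036, 0.0, -0.0013, -0.0, 0.0334, -0.0], [0.4, -0.0036, 0.0, -0.0013, -0.0, 0.0333, -0.0], [0.4, -0.0025, 0.0, -0.0009, -0.0, 0.0222, -0.0], [0.4, -0.0026, 0.0, -0.001, -0.0, 0.0222, -0.0], [0.4, -0.0021, 0.0, -0.0016, -0.0, 0.0223, -0.0], [0.4, -0.0015, 0.0, -0.0023, -0.0, 0.0222, -0.0],
```

Emit:
apply_moves:
  targets:
    - [0.4, -0.0018, -0.0005, -0.0016, 0.0005, 0.031, 0.001]
    - [0.4, -0.0018, -0.0005, -0.0016, 0.0005, 0.031, 0.001]
    - [0.4, -0.0028, 0, -0.001, 0, 0.0334, 0]
    - [0.4, -0.003, 0, -0.001, 0, 0.0333, 0]
    - [0.4, -0.0031, 0, -0.0011, 0, 0.0333, 0]
    - [0.4, -0.0032, 0, -0.0011, 0, 0.0334, 0]
    - [0.4, -0.0034, 0, -0.0011, 0, 0.0333, 0]
    - [0.4, -0.0034, 0, -0.0012, 0, 0.0333, 0]
    - [0.4, -0.0036, 0, -0.0013, 0, 0.0334, 0]
    - [0.4, -0.0036, 0, -0.0013, 0, 0.0333, 0]
    - [0.4, -0.0025, 0, -0.0009, 0, 0.0222, 0]
    - [0.4, -0.0026, 0, -0.001, 0, 0.0222, 0]
    - [0.4, -0.0021, 0, -0.0016, 0, 0.0223, 0]
    - [0.4, -0.0015, 0, -0.0023, 0, 0.0222, 0]
    - [0.4, 0, 0, 0, 0, 0, 0]
    - [0.4, 0, 0, 0, 0, 0, 0]
    - [0.4, 0, 0, 0, 0, 0, 0]
    - [0.4, 0, 0, 0, 0, 0, 0]
    - [0.4, 0, 0, 0, 0, 0, 0]
    - [0.4, 0, 0, 0, 0, 0, 0]

```text
time_s: 14.73
tcp_pos: [0.4618, -0.3078, 0.1603]
eef_rot: [-180.0, -42.7, 179.9]
contact_force: [0.1, -0.1, -2.0]
gripper_width: 0.0576
gripper_force: 39.9
```

Run:
```python
from rows import *
p,r=tcp();T=r*TG;z=T.apply([0,0,1]);print(p.round(4),"tip",np.degrees(np.arctan2(z[0],z[2])).round(1),"lip",(p+T.apply([.0774,0,.015])).round(4),get_state()["joints"].round(1))
a=[]
for n in("top","scene"):
    f=capture(n)["frame"];a.append(cv2.resize(f[200:320,390:520] if n=="top" else f[130:250,130:260],(400,370),interpolation=2))
cv2.imwrite("pics/pour.png",np.hstack(a)[...,::-1])
```

```text
[ 0.4618 -0.3078  0.1603] tip 87.7 lip [ 0.4799 -0.3079  0.0836] [ -9.3  36.7   0.4   6.3 -96.  -82.6]
```

View pics/pour.png

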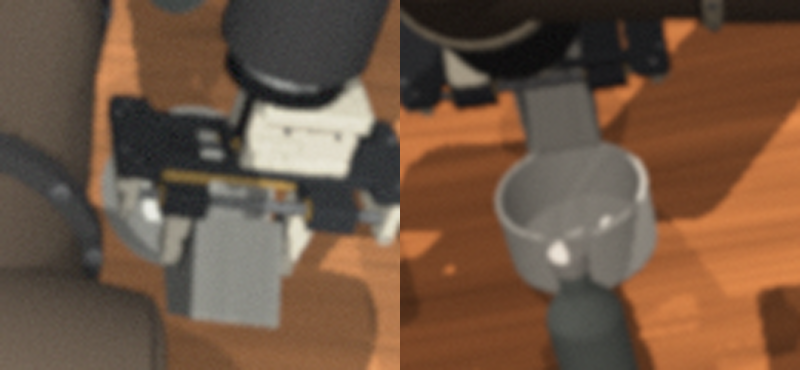

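Emit:
apply_moves:
  targets:
    - [0.4, 0, 0, -0.006, 0, 0.04, 0]
    - [0.4, 0, 0, 0, 0, 0.03, 0]
    - [0.4, 0, 0, 0, 0, -0.03, 0]
    - [0.4, 0, 0, 0, 0, 0.03, 0]
    - [0.4, 0, 0, 0, 0, 0, 0]
    - [0.4, 0, 0, 0, 0, 0, 0]
    - [0.4, 0, 0, 0, 0, 0, 0]

```text
time_s: 15.42
tcp_pos: [0.466, -0.3078, 0.164]
eef_rot: [-180.0, -49.0, 179.9]
contact_force: [0.2, 1.0, -1.8]
gripper_width: 0.0579
gripper_force: 39.9
```

```bash
cat > mat.py <<'E'
from rows import *
print(get_state()["contact_force"].round(2))
q=np.array(get_state()["joints"]);p,r=tcp()
tgt=pourpose(0,50,45)[1]*Z;pt=np.array([.40,-.307,.26])
rv=(r.inv()*tgt).as_rotvec()
for k in range(1,11):
    n=ik(p+(pt-p)*k/10,r*R.from_rotvec(rv*k/10),q);print("fail" if n is None else np.abs(n-q).max().round(1),end=" ");q=n if n is not None else q
print(q.round(0));straight(pt,tgt,10,.4)
M=np.array([.464,.2946,0])
for phi in range(-180,180,20):
    T=R.from_euler("z",phi,degrees=True);pp=M+T.apply([-.005,0,.0])+[0,0,.06]
    for z in(R.identity(),Z):
        for s in sols(pp,Rt(phi,45)*z,15):
            print(phi,"Z" if z is Z else "I",s.round(0).astype(int).tolist(),"dist",np.abs(s-q).max().round(0))
E
python3 mat.py
```

```text
[ 0.2   0.96 -1.75]
3.3 3.5 3.5 3.5 3.5 3.4 3.4 3.4 3.3 3.2 [-14.   6. -17.   1. -72. -76.]
[0.4, 0.0116, 0.0001, -0.0013, 0.0, -0.0489, -0.0001], [0.4, 0.0114, 0.0, -0.0022, 0.0, -0.0489, -0.0001], [0.4, 0.0112, 0.0001, -0.0031, 0.0001, -0.0489, -0.0001], [0.4, 0.011, 0.0001, -0.0039, -0.0, -0.0489, -0.0001], [0.4, 0.0106, 0.0, -0.0048, -0.0, -0.0489, -0.0001], [0.4, 0.0103, 0.0001, -0.0055, 0.0, -0.0489, -0.0001], [0.4, 0.0097, 0.0001, -0.0064, 0.0, -0.0489, -0.0001], [0.4, 0.0093, 0.0001, -0.007, 0.0, -0.0489, -0.0001], [0.4, 0.0087, 0.0, -0.0078, 0.0001, -0.0489, -0.0001], [0.4, 0.0081, 0.0001, -0.0084, -0.0, -0.0489, -0.0001], 
-180 I [35, 44, 11, -24, -96, -119] dist 49.0
-180 Z [35, 44, 11, -24, -96, 61] dist 137.0
-160 I [42, 46, 11, -15, -98, -108] dist 56.0
-160 Z [42, 46, 11, -15, -98, 72] dist 148.0
-140 I [48, 46, 8, -6, -97, -97] dist 63.0
-140 Z [48, 46, 8, -6, -97, 83] dist 159.0
-120 I [55, 45, 1, 3, -91, -87] dist 69.0
-120 Z [55, 45, 1, 3, -91, 93] dist 170.0
-100 I [62, 42, -9, 13, -83, -78] dist 76.0
-100 Z [62, 42, -9, 13, -83, 102] dist 178.0
-80 I [67, 38, -22
[... 256 characters left out ...]
, 16, -57, -160, -29, -98] dist 161.0
20 Z [7, 16, -57, -160, -29, 82] dist 161.0
40 I [21, 12, -36, -98, -14, -158] dist 99.0
40 Z [21, 12, -36, -98, -14, 22] dist 99.0
60 I [18, 15, -31, -78, -29, -162] dist 85.0
60 Z [18, 15, -31, -78, -29, 18] dist 95.0
80 I [16, 20, -25, -66, -44, -157] dist 80.0
80 Z [16, 20, -25, -66, -44, 23] dist 100.0
100 I [16, 26, -16, -56, -58, -151] dist 75.0
100 Z [16, 26, -16, -56, -58, 29] dist 105.0
120 I [19, 31, -8, -48, -70, -145] dist 68.0
120 Z [19, 31, -8, -48, -70, 35] dist 112.0
140 I [23, 36, 0, -40, -81, -137] dist 61.0
140 Z [23, 36, 0, -40, -81, 43] dist 119.0
160 I [29, 41, 7, -32, -90, -129] dist 53.0
160 Z [29, 41, 7, -32, -90, 51] dist 127.0
```

Emit:
apply_moves:
  targets:
    - [0.4, 0.0116, 0, -0.0013, 0, -0.0489, 0]
    - [0.4, 0.0114, 0, -0.0022, 0, -0.0489, 0]
    - [0.4, 0.0112, 0, -0.0031, 0, -0.0489, 0]
    - [0.4, 0.011, 0, -0.0039, 0, -0.0489, 0]
    - [0.4, 0.0106, 0, -0.0048, 0, -0.0489, 0]
    - [0.4, 0.0103, 0, -0.0055, 0, -0.0489, 0]
    - [0.4, 0.0097, 0, -0.0064, 0, -0.0489, 0]
    - [0.4, 0.0093, 0, -0.007, 0, -0.0489, 0]
    - [0.4, 0.0087, 0, -0.0078, 0, -0.0489, 0]
    - [0.4, 0.0081, 0, -0.0084, 0, -0.0489, 0]
    - [0.4, 0, 0, 0, 0, 0, 0]

```text
time_s: 16.33
tcp_pos: [0.398, -0.3079, 0.2643]
eef_rot: [-179.9, -4.4, 179.8]
contact_force: [-0.8, -0.6, -2.0]
gripper_width: 0.0581
gripper_force: 39.9
```

```bash
cat > mat2.py <<'E'
from rows import *
q=np.array(get_state()["joints"]);p,r=tcp();print(q.round(1),p.round(4))
M=np.array([.464,.2946,0]);phi=70
T=R.from_euler("z",phi,degrees=True);low=M+T.apply([-.005,0,0])+[0,0,.0605];rm=Rt(phi,45)*Z
qL=ik(low,rm,[17,18,-28,-72,-37,20]);print("place",qL.round(1))
Q=qL
for h_ in np.arange(.01,.08,.01):
    n=ik(low+[0,0,h_],rm,Q);print(None if n is None else round(np.abs(n-Q).max(),1),end=" ");Q=n if n is not None else Q
qH=Q;print("high",qH.round(1));Q=qL
for b in np.arange(.01,.13,.01):
    n=ik(low-b*rm.apply([0,0,1]),rm,Q);print(None if n is None else round(np.abs(n-Q).max(),1),end=" ");Q=n if n is not None else Q
print("retreat",Q.round(1))
pf,rf=fine(np.array([q,qH]));c=corners(pf,rf)
B=np.array([[x,y,zz] for x in(-.027,.0774) for y in(-.029,.029) for zz in(-.055,.015)])
for i in range(0,300,37):
    tb=pf[i]+(rf[i]*TG).apply(B);print(pf[i].round(3),"body z",c[i,:,2].min().round(3),"tin z",tb[:,2].min().round(3),"xmax",max(tb[:,0].max(),c[i,:,0].max()).round(3))
emit(pf,rf,.4,start=(p,r),mm=33,deg=6.5)
E
python3 mat2.py
python3 - <<'E'
from h import *
a=[]
for n in("top","scene"):
    f=capture(n)["frame"];a.append(cv2.resize(f[200:330,400:540] if n=="top" else f[140:270,130:270],(400,370),interpolation=2))
cv2.imwrite("pics/poured.png",np.hstack(a)[...,::-1])
E
```

```text
[-14.4   5.7 -17.1   1.3 -71.5 -76.2] [ 0.398  -0.3079  0.2643]
place [ 16.9  17.5 -28.3 -71.5 -36.6  20.6]
2.5 2.5 2.5 2.4 2.4 2.4 2.3 2.3 high [ 22.5   7.8 -27.2 -59.6 -37.2   1.2]
1.2 1.1 1.1 1.1 1.1 1.1 1.1 1.1 1.1 1.0 1.0 1.0 retreat [ 11.8   4.5 -30.4 -58.6 -44.7   8.1]
[ 0.397 -0.307  0.264] body z 0.245 tin z 0.169 xmax 0.459
[ 0.433 -0.231  0.23 ] body z 0.205 tin z 0.134 xmax 0.503
[ 0.461 -0.152  0.203] body z 0.173 tin z 0.109 xmax 0.535
[ 0.48  -0.072  0.183] body z 0.151 tin z 0.092 xmax 0.56
[0.491 0.007 0.167] body z 0.136 tin z 0.082 xmax 0.578
[0.494 0.084 0.156] body z 0.128 tin z 0.078 xmax 0.585
[0.49  0.156 0.149] body z 0.124 tin z 0.078 xmax 0.582
[0.48  0.224 0.144] body z 0.125 tin z 0.081 xmax 0.571
[0.464 0.285 0.141] body z 0.127 tin z 0.085 xmax 0.553
[0.4, -0.0137, 0.0272, 0.0121, -0.0228, -0.0174, -0.0455], [0.4, -0.015, 0.0254, 0.0119, -0.0219, -0.0179, -0.0446], [0.4, -0.0154, 0.0245, 0.0125, -0.021, -0.0185, -0.0435], [0.4, -0.0158, 0.0236, 0.0129, -0.02, -0.019, -0.0426], [0.4, -0.0159, 0.0228, 0.0134, -0.019, -0.0195, -0.0414], [0.4, -0.0173, 0.02
[... 167 characters left out ...]
0172, 0.0209, 0.0158, -0.0154, -0.0222, -0.0398], [0.4, -0.0171, 0.0201, 0.0161, -0.0141, -0.0224, -0.0385], [0.4, -0.018, 0.0207, 0.0173, -0.0135, -0.024, -0.04], [0.4, -0.0177, 0.0199, 0.0174, -0.0119, -0.0238, -0.0385], [0.4, -0.0173, 0.0191, 0.0174, -0.0103, -0.0236, -0.0372], [0.4, -0.0179, 0.0197, 0.0184, -0.0092, -0.0246, -0.0381], [0.4, -0.0174, 0.019, 0.0183, -0.0074, -0.024, -0.0367], [0.4, -0.0177, 0.0196, 0.0191, -0.0059, -0.0246, -0.0373], [0.4, -0.0171, 0.0189, 0.0187, -0.0041, -0.0234, -0.0358], [0.4, -0.0172, 0.0196, 0.0191, -0.0023, -0.0233, -0.0362], [0.4, -0.0172, 0.0202, 0.0195, -0.0005, -0.0227, -0.0366], [0.4, -0.0139, 0.0167, 0.0157, 0.0011, -0.0174, -0.0295], 
rows 20
```

View pics/poured.png

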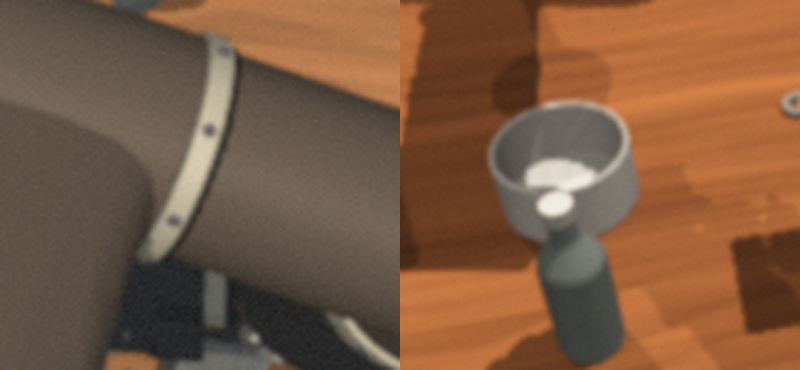

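The arm hides the pot from above here. I move off part of the way and look again.

Emit:
apply_moves:
  targets:
    - [0.4, -0.0137, 0.0272, 0.0121, -0.0228, -0.0174, -0.0455]
    - [0.4, -0.015, 0.0254, 0.0119, -0.0219, -0.0179, -0.0446]
    - [0.4, -0.0154, 0.0245, 0.0125, -0.021, -0.0185, -0.0435]
    - [0.4, -0.0158, 0.0236, 0.0129, -0.02, -0.019, -0.0426]
    - [0.4, -0.0159, 0.0228, 0.0134, -0.019, -0.0195, -0.0414]
    - [0.4, 0, 0, 0, 0, 0, 0]

```text
time_s: 16.93
tcp_pos: [0.4565, -0.1675, 0.2021]
eef_rot: [170.1, 4.9, -161.1]
contact_force: [-0.7, 0.6, -2.3]
gripper_width: 0.0579
gripper_force: 39.9
```

```bash
python3 - <<'E'
from h import *
a=[]
for n in("top","scene"):
    f=capture(n)["frame"];a.append(cv2.resize(f[190:320,390:530] if n=="top" else f[100:230,150:290],(400,370),interpolation=2))
cv2.imwrite("pics/poured2.png",np.hstack(a)[...,::-1])
E
cat > mat3.py <<'E'
from rows import *
q=np.array(get_state()["joints"]);p,r=tcp();print(q.round(1),p.round(4),get_state()["contact_force"].round(1))
M=np.array([.464,.2946,0]);phi=70
T=R.from_euler("z",phi,degrees=True);low=M+T.apply([-.005,0,0])+[0,0,.0605];rm=Rt(phi,45)*Z
qL=ik(low,rm,[17,18,-28,-72,-37,20]);Q=qL
for h_ in np.arange(.01,.07,.01):Q=ik(low+[0,0,h_],rm,Q)
B=np.array([[x,y,zz] for x in(-.027,.0774) for y in(-.029,.029) for zz in(-.055,.015)])
B2=np.array([[sx*.039,sy*.0965,-d] for sx in(-1,1) for sy in(-1,1) for d in(.047,.12)])
def con(p,r,Q_):
    A=(r*TG);x=np.array([np.r_[(pp+a.apply(B))[:,0],(pp+rr.apply(B2))[:,0]].max() for pp,a,rr in zip(p,A,r)])
    zt=np.array([(pp+a.apply(B))[:,2].min() for pp,a in zip(p,A)])
    return np.c_[h(x-.545)*5,h(.07-zt)*5,h(Q_[:,4]+5)/20]
Tq,c=traj(q,Q,N=20,con=con);print("viol",c.max(0).round(4),"high",Q.round(1))
pf,rf=fine(Tq);c=con(pf,rf,np.zeros((300,6))-90);print(c.max(0))
emit(pf,rf,.4,start=(p,r),mm=33,deg=6.3)
E
python3 mat3.py
```

```text
[ -6.1   6.8 -19.2 -11.9 -64.2 -59.5] [ 0.4565 -0.1705  0.2038] [ 1.  -0.4 -1.9]
viol [0. 0. 0.] high [ 21.2  10.  -27.5 -62.5 -36.9   5.9]
[0.0301774 0.0225    0.       ]
[0.4, -0.0113, 0.0274, 0.0158, -0.0226, -0.018, -0.0425], [0.4, -0.0121, 0.0253, 0.0155, -0.0215, -0.0185, -0.0414], [0.4, -0.0122, 0.0245, 0.0158, -0.0202, -0.0191, -0.0403], [0.4, -0.0131, 0.0251, 0.0169, -0.02, -0.0207, -0.0413], [0.4, -0.0131, 0.0241, 0.017, -0.0186, -0.0211, -0.0401], [0.4, -0.0133, 0.0232, 0.017, -0.0168, -0.0216, -0.0389], [0.4, -0.0155, 0.0227, 0.0173, -0.0148, -0.0243, -0.0405], [0.4, -0.0164, 0.0207, 0.0172, -0.012, -0.0247, -0.0395], [0.4, -0.0175, 0.0191, 0.0187, -0.0097, -0.0255, -0.0399], [0.4, -0.0182, 0.0174, 0.0201, -0.007, -0.0257, -0.04], [0.4, -0.0186, 0.0153, 0.0211, -0.0035, -0.0254, -0.0396], [0.4, -0.0186, 0.0134, 0.022, 0.0002, -0.0248, -0.0393], [0.4, -0.0192, 0.0119, 0.0235, 0.0047, -0.0244, -0.0404], [0.4, -0.0195, 0.0101, 0.0246, 0.0097, -0.023, -0.0413], [0.4, -0.0087, -0.002, 0.0178, 0.0138, -0.0092, -0.023], 
rows 15
```

View pics/poured2.png

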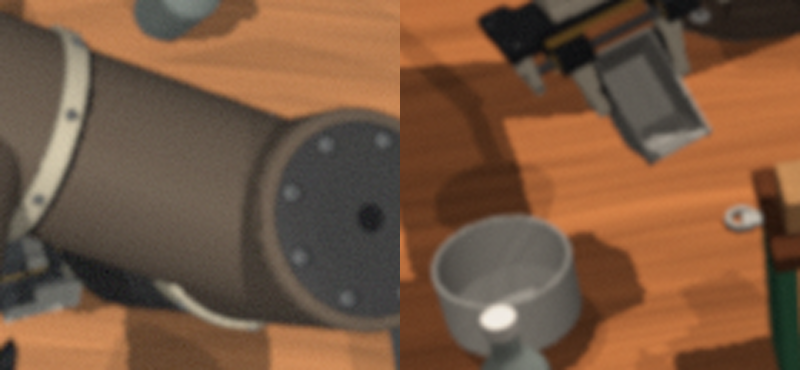

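Emit:
apply_moves:
  targets:
    - [0.4, -0.0113, 0.0274, 0.0158, -0.0226, -0.018, -0.0425]
    - [0.4, -0.0121, 0.0253, 0.0155, -0.0215, -0.0185, -0.0414]
    - [0.4, -0.0122, 0.0245, 0.0158, -0.0202, -0.0191, -0.0403]
    - [0.4, -0.0131, 0.0251, 0.0169, -0.02, -0.0207, -0.0413]
    - [0.4, -0.0131, 0.0241, 0.017, -0.0186, -0.0211, -0.0401]
    - [0.4, -0.0133, 0.0232, 0.017, -0.0168, -0.0216, -0.0389]
    - [0.4, -0.0155, 0.0227, 0.0173, -0.0148, -0.0243, -0.0405]
    - [0.4, -0.0164, 0.0207, 0.0172, -0.012, -0.0247, -0.0395]
    - [0.4, -0.0175, 0.0191, 0.0187, -0.0097, -0.0255, -0.0399]
    - [0.4, -0.0182, 0.0174, 0.0201, -0.007, -0.0257, -0.04]
    - [0.4, -0.0186, 0.0153, 0.0211, -0.0035, -0.0254, -0.0396]
    - [0.4, -0.0186, 0.0134, 0.022, 0.0002, -0.0248, -0.0393]
    - [0.4, -0.0192, 0.0119, 0.0235, 0.0047, -0.0244, -0.0404]
    - [0.4, -0.0195, 0.0101, 0.0246, 0.0097, -0.023, -0.0413]
    - [0.4, -0.0087, -0.002, 0.0178, 0.0138, -0.0092, -0.023]
    - [0.4, 0, 0, 0, 0, 0, 0]
    - [0.4, 0, 0, 0, 0, 0, 0]

```text
time_s: 18.45
tcp_pos: [0.463, 0.2894, 0.1206]
eef_rot: [-179.9, 45.0, -109.9]
contact_force: [-0.3, -1.2, -2.2]
gripper_width: 0.0575
gripper_force: 39.9
```

```bash
cat > place.py <<'E'
from rows import *
q=np.array(get_state()["joints"]);p,r=tcp();A=r*TG;print(q.round(1),"tin z",A.apply([0,0,1]).round(3),"origin",(p+A.apply([.005,0,-.055])).round(4))
M=np.array([.464,.2946,0]);phi=70
T=R.from_euler("z",phi,degrees=True);rm=Rt(phi,45)*Z
for hh in(.070,.061):straight(M+T.apply([-.005,0,0])+[0,0,hh],rm,5,.4)
c=capture("top");W=cloud(c);f=c["frame"]
k=np.zeros(W.shape[:2],bool);k[235:290,425:485]=1;k&=np.hypot(W[...,0]-.5097,W[...,1]+.3073)<.05
z=W[...,2];print("pot floor px",(k&(z<.011)).sum(),"ball px",(k&(z>.013)&(z<.03)).sum())
from scipy import ndimage
m=k&(z>.012)&(z<.03);lab,n=ndimage.label(m);print([(int((lab==i).sum()),W[lab==i].mean(0).round(3).tolist()) for i in range(1,n+1) if (lab==i).sum()>8])
O=p+A.apply([.005,0,-.055]);L_=A.inv().apply(W.reshape(-1,3)-O).reshape(W.shape)
ins=(abs(L_[...,1])<.022)&(L_[...,0]>-.025)&(L_[...,0]<.03)&(L_[...,2]<.05)&(L_[...,2]>-.01);print("tin inside heights",np.percentile(L_[ins][:,2],[5,50,95]).round(4),ins.sum())
v,u=np.where(ins);print("uv",u.min(),u.max(),v.min(),v.max())
a=cv2.resize(f[225:300,415:495],(400,375),interpolation=2);b=cv2.resize(f[max(v.min()-25,0):v.min()+50,max(u.min()-30,0):u.min()+50],(400,375),interpolation=2)
cv2.imwrite("pics/last.png",np.hstack([a,b])[...,::-1])
E
python3 place.py
```

```text
[ 21.3   9.9 -27.5 -62.3 -36.8   5.7] tin z [-0.001  0.001  1.   ] origin [0.4648 0.294  0.0656]
[0.4, 0.0071, 0.0002, 0.0072, -0.0001, -0.0001, 0.0001], [0.4, 0.0071, 0.0002, 0.0072, -0.0002, -0.0001, 0.0002], [0.4, 0.0072, 0.0002, 0.0072, -0.0001, -0.0001, 0.0001], [0.4, 0.0071, 0.0001, 0.0072, -0.0001, -0.0001, 0.0002], [0.4, 0.0071, 0.0002, 0.0072, -0.0002, -0.0001, 0.0001], 
[0.4, 0.0084, 0.0002, 0.0085, -0.0001, -0.0001, 0.0001], [0.4, 0.0084, 0.0002, 0.0084, -0.0002, -0.0001, 0.0002], [0.4, 0.0084, 0.0002, 0.0085, -0.0001, -0.0001, 0.0001], [0.4, 0.0084, 0.0002, 0.0085, -0.0001, -0.0001, 0.0002], [0.4, 0.0084, 0.0001, 0.0084, -0.0002, -0.0001, 0.0001], 
pot floor px 999 ball px 213
[(105, [0.548, -0.311, 0.021]), (32, [0.545, -0.281, 0.021]), (36, [0.523, -0.349, 0.02]), (41, [0.51, -0.28, 0.021])]Traceback (most recent call last):
  File "place.py", line 12, in <module>
    ins=(abs(L_[...,1])<.022)&(L_[...,0]>-.025)&(L_[...,0]<.03)&(L_[...,2]<.05)&(L_[...,2]>-.01);print("tin inside heights",np.percentile(L_[ins][:,2],[5,50,95]).round(4),ins.sum())
                                                                                                                            ~~~~~~~~~~~~~^^^^^^^^^^^^^^^^^^^^^^^^
    return _quantile_unchecked(
        a, q, axis, out, overwrite_input, method, keepdims, weights)
    return _ureduce(a,
                    func=_quantile_ureduce_func,
    ...<5 lines>...
                    overwrite_input=overwrite_input,
                    method=method)
    r = func(a, **kwargs)
    result = _quantile(arr,
                       quantiles=q,
    ...<2 lines>...
                       out=out,
                       weights=wgt)
    slices_having_nans = np.isnan(arr[-1, ...])
                                  ~~~^^^^^^^^^
IndexError: index -1 is out of bounds for axis 0 with size 0
```

The pot holds six balls: one blob of three and three single ones, all at about z 0.021 as balls resting on the floor should be. The wrist load of about 2.1 N also matches the empty tin. I lower it onto the mat.

Emit:
apply_moves:
  targets:
    - [0.4, 0.008, 0.0002, 0.008, 0, 0, 0]
    - [0.4, 0.008, 0.0002, 0.008, 0, 0, 0]
    - [0.4, 0.008, 0.0002, 0.008, 0, 0, 0]
    - [0.4, 0.007, 0.0002, 0.007, 0, 0, 0]
    - [0.4, 0.006, 0.0001, 0.006, 0, 0, 0]
    - [0.4, 0.004, 0, 0.004, 0, 0, 0]
    - [0.4, 0, 0, 0, 0, 0, 0]
    - [0.4, 0, 0, 0, 0, 0, 0]

```text
time_s: 19.17
tcp_pos: [0.4629, 0.2891, 0.0637]
eef_rot: [-179.8, 45.0, -110.0]
contact_force: [-0.1, 0.4, -3.0]
gripper_width: 0.058
gripper_force: 39.9
```

Run:
```python
from rows import *
p,r=tcp();A=r*TG;print("tin z",A.apply([0,0,1]).round(4),"origin",(p+A.apply([.005,0,-.055])).round(4),get_state()["contact_force"].round(1))
for n in("scene","top"):
    c=capture(n);W=cloud(c);O=p+A.apply([.005,0,-.055]);L_=A.inv().apply(W.reshape(-1,3)-O)
    k=(abs(L_[:,1])<.027)&(L_[:,0]>-.029)&(L_[:,0]<.08)&(L_[:,2]<.06)&(L_[:,2]>-.02);Q=L_[k];print(n,k.sum(),[ (round(a,3),Q[abs(Q[:,0]-a)<.008][:,2].round(3)[[0,-1]].tolist(),np.median(Q[abs(Q[:,0]-a)<.008][:,2]).round(4)) for a in(-.02,0,.02,.04,.06) if (abs(Q[:,0]-a)<.008).sum()>2])
    f=c["frame"].max(-1);m=(f<50)&(abs(W[...,2]-.004)<.012)&(abs(W[...,0]-.464)<.1)&(abs(W[...,1]-.295)<.1);X=W[m];print("mat",np.percentile(X[:,:2],[.5,99.5],axis=0).round(4).tolist(),m.sum())
```

```text
tin z [-2.9e-03  2.0e-04  1.0e+00] origin [0.4648 0.2938 0.0087] [-0.1  0.4 -3. ]
scene 343 [(0, [0.051, 0.059], np.float64(0.0512)), (0.02, [0.059, -0.001], np.float64(0.0369)), (0.04, [0.057, -0.005], np.float64(0.0276)), (0.06, [0.06, -0.003], np.float64(-0.0012))]
mat [[0.4674, 0.2823], [0.5422, 0.3694]] 327
top 508 [(0.02, [0.003, 0.004], np.float64(0.0045)), (0.04, [0.032, 0.004], np.float64(0.0216)), (0.06, [0.06, 0.043], np.float64(0.0517))]
mat [[0.388, 0.3338], [0.5379, 0.3713]] 379
```

Emit:
apply_moves:
  targets:
    - [0.4, 0.0007, 0, 0.0007, 0, 0, 0]
    - [0.4, 0.0007, 0, 0.0007, 0, 0, 0]
    - [0.4, 0.0007, 0, 0.0007, 0, 0, 0]
    - [0.4, 0.0007, 0, 0.0007, 0, 0, 0]
    - [0.4, 0, 0, 0, 0, 0, 0]

```text
time_s: 19.68
tcp_pos: [0.4625, 0.2898, 0.0596]
eef_rot: [-179.7, 45.1, -109.9]
contact_force: [0.0, -0.6, -1.6]
gripper_width: 0.0576
gripper_force: 39.9
```

Emit:
apply_moves:
  targets:
    - [0.4, 0.0006, 0, 0.0006, 0, 0, 0]
    - [0.4, 0, 0, 0, 0, 0, 0]
    - [0.4, 0, 0, 0, 0, 0, 0]

```text
time_s: 19.93
tcp_pos: [0.4626, 0.2898, 0.0588]
eef_rot: [-179.7, 45.1, -109.9]
contact_force: [0.0, 0.4, -2.5]
gripper_width: 0.0578
gripper_force: 39.9
```

Emit:
apply_moves:
  targets:
    - [0.4, 0.0006, 0, 0.0006, 0, 0, 0]
    - [0.4, 0, 0, 0, 0, 0, 0]
    - [0.4, 0, 0, 0, 0, 0, 0]

```text
time_s: 20.18
tcp_pos: [0.4627, 0.2899, 0.0584]
eef_rot: [-179.7, 45.1, -109.9]
contact_force: [-0.9, -2.1, 2.4]
gripper_width: 0.0576
gripper_force: 39.9
```

Emit:
apply_moves:
  targets:
    - [0.4, 0.0006, 0, 0.0006, 0, 0, 0]
    - [0.4, 0, 0, 0, 0, 0, 0]
    - [0.4, 0, 0, 0, 0, 0, 0]

```text
time_s: 20.43
tcp_pos: [0.4628, 0.2901, 0.0583]
eef_rot: [-179.7, 45.2, -109.8]
contact_force: [-2.7, -4.4, 11.2]
gripper_width: 0.0579
gripper_force: 40.0
```

The tin is on the mat. I back off slightly, open, then retreat along the tool axis.

Emit:
apply_moves:
  targets:
    - [0.4, -0.0005, 0, -0.0005, 0, 0, 0]
    - [0.4, 0, 0, 0, 0, 0, 0]
    - [0.68, 0, 0, 0, 0, 0, 0]
    - [0.72, 0, 0, 0, 0, 0, 0]
    - [0.8, 0, 0, 0, 0, 0, 0]
    - [0.9, 0, 0, 0, 0, 0, 0]
    - [1, 0, 0, 0, 0, 0, 0]
    - [1, 0, 0, 0, 0, 0, 0]
    - [1, 0, 0, 0, 0, 0, 0]
    - [1, 0, 0, 0, 0, 0, 0]

```text
time_s: 21.27
tcp_pos: [0.4625, 0.2898, 0.0579]
eef_rot: [-179.7, 45.1, -109.9]
contact_force: [1.0, 0.3, 0.6]
gripper_width: 0.087
gripper_force: 0.0
```

Emit:
apply_moves:
  targets:
    - [1, 0, 0, -0.005, 0, 0, 0]
    - [1, 0, 0, -0.01, 0, 0, 0]
    - [1, 0, 0, -0.015, 0, 0, 0]
    - [1, 0, 0, -0.015, 0, 0, 0]
    - [1, 0, 0, -0.015, 0, 0, 0]
    - [1, 0, 0, -0.015, 0, 0, 0]
    - [1, 0, 0, -0.015, 0, 0, 0]
    - [1, 0, 0, -0.01, 0, 0, 0]
    - [1, 0, 0, 0, 0, 0, 0]
    - [1, 0, 0, 0, 0, 0, 0]

```text
time_s: 22.1
tcp_pos: [0.4382, 0.2232, 0.1293]
eef_rot: [-179.6, 45.1, -109.8]
contact_force: [-0.3, 0.3, 0.4]
gripper_width: 0.088
gripper_force: 0.0
```

Run:
```python
from rows import *
t0=cloud(dict(np.load("/tmp/top.npz")))
a=[]
for n in("top","scene"):
    c=capture(n);W=cloud(c)
    k=(abs(W[...,0]-.48)<.1)&(abs(W[...,1]-.3)<.1)&(W[...,2]>.062)&(W[...,2]<.082);X=W[k];rr=cv2.minAreaRect(X[:,:2].astype(np.float32)*1000);print(n,"tin rim",np.round(rr[0],1),np.round(rr[1],1),round(rr[2],1),np.median(X[:,2]).round(4))
    a.append(c["frame"])
    if n=="top":
        def rect(W,u0,u1,v0,v1,z0,z1):
            P_=W[v0:v1,u0:u1].reshape(-1,3);P_=P_[(P_[:,2]>z0)&(P_[:,2]<z1)];return np.round(cv2.minAreaRect(P_[:,:2].astype(np.float32)*1000)[0],1),len(P_)
        for nm,b in(("pot",(415,490,230,290,.055,.08)),("jar",(195,228,155,192,.07,.09)),("spray",(435,475,165,205,.04,.2)),("spanner",(285,365,255,295,.006,.04))):print(nm,rect(t0,*b),rect(W,*b))
cv2.imwrite("pics/final.png",cv2.resize(np.vstack([a[0][100:320,120:520],a[1][60:280,120:520]]),(545,600))[...,::-1])
```

```text
top tin rim [472.3 313.5] [106.3  57.3] 69.9 0.0729
pot (array([ 509.6, -307.1]), 375) (array([ 509.7, -307.3]), 371)
jar (array([659.3, 289.6]), 439) (array([659.4, 289.7]), 439)
spray (array([ 677.4, -295.6]), 598) (array([ 677.2, -295.3]), 596)
spanner (array([449.4, -10.6]), 382) (array([471.4, -31.7]), 274)
scene tin rim [468.4 311.5] [104.   66.6] 69.3 0.0714
```

View pics/final.png

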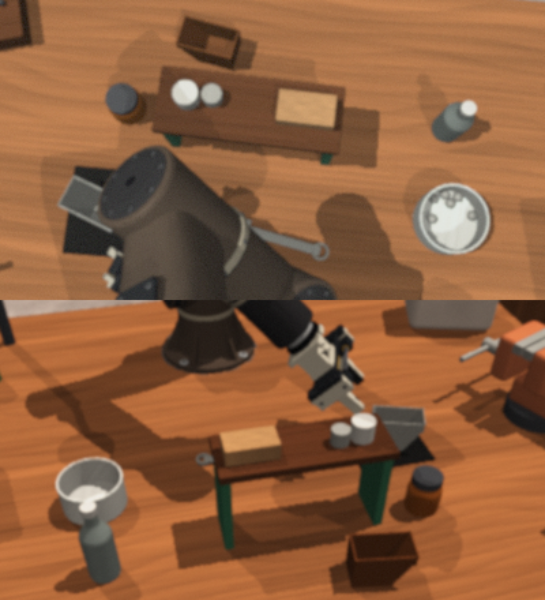

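The pot shows six balls at about (450,205). The tin stands upright on the mat, with its origin at about (0.4635, 0.2935) against the mat centre (0.464, 0.2946). The pot, jar and spray bottle have not moved. The arm hides part of the spanner, but its visible end is where it was.

```bash
python3 -c "
from plant import *
print(close_job())"
```

```text
the job is handed in; nothing more can be done
None
```

The job is handed in at about 22 s: all six balls are in the pot, the empty tin stands upright in the middle of the mat and is released, and the pot, spray bottle, spanner and jar are where they were (the spanner was partly hidden by the arm in the last picture).

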